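# Swap the reagents, load the samples and wind the feeder home

### The arm

A 6-joint arm with a two-finger parallel gripper is mounted at the origin on the work surface. World frame = base frame: x ahead of the robot, y to its left, z up, the work surface at z = 0. Lengths are in mm, angles in rad, forces in N, time in s.
With the tool pointing down it reaches from about 350 to 875 mm from the base axis. Payload 4.2 kg.
Tool frame: the origin (TCP) lies midway between the tips of the shut fingers; the grasp point (between the pads) lies 19 mm behind it; z points along the fingers, y is the direction in which the jaws open and shut (so a half turn about z gives the same grasp; the last joint's range is limited). The gripper opens to 85 mm and grips with 20 to 120 N. Pads are 22 mm wide; open, the fingers measure 114 mm over their backs; the gripper's body (76 mm by 85 mm) begins 54 mm behind the grasp point. The pads swing forward as they close: fully open they stand 13 mm farther back than shut.
Start: joints at [-0.956, 0.385, 0.008, 0, -1.194, -0.259], TCP at [217.727, -585.828, 231.312] pointing down, gripper open.
Joint ranges: [-3.14, 3.14], [-1.21, 2.06], [-1.07, 1.41], [-3.16, 2.05], [-2.99, -0.16], [-3.1, 3.1]. Speed limits (rad/s): [2.79, 2.79, 3.14, 3.14, 3.14, 3.14].

### API

Orientations are given as a unit quaternion [x, y, z, w].
In Python, from bench import arm gives the robot as it stands. The module is installed in compiled form; this text tells all that it offers.
- The arm moves only by the tool drive_tool, never from a script. Its argument "moves" is a list that holds one entry, the list of rows, each a list of 7 numbers: the opening, from 0 (shut) to 1 (fully open), then the shift along the tool's x, y, z in m, then the turn, a rotation vector about the tool's x, y, z in rad. In form: [[[hand, dx, dy, dz, wx, wy, wz], ...]]. A call has 1 to 20 rows; each row shifts and turns the pose as measured when the row begins, along the tool's axes as they then stand; what a row does not reach is not made up. A row lasts 1/10 s, in which the tool goes at most 50 mm and 8.59 degrees, less where a joint would pass 70% of its speed; a pose out of reach is approached as far as the arm can. A call with a gripper value outside its range is refused whole. The fingers move at their own pace and stop on an object; the grip force is fixed at half the most. Time passes only in rows, so rows that do not move let the fingers close. It gives the time, the measured TCP pose, the force and the opening at its end, in the units of the state.
- arm.read_state(): the state, without advancing time (a new reading comes with each control period).
- arm.get_image(name): name is "side" or "top"; returns (picture, depth): 384x512x3 uint8, red, green, blue; 384x512 float32, mm along the optical axis (not along the pixel's ray), 0 where there is no reading.
- arm.camera_params(name): a dict with "fov_y" (degrees; the focal length in pixels is half the picture's height over the tangent of half this angle, whatever the lens; pixels are square), "cx", "cy" (the principal point, pixels), "k1" (the pictures are not rectified: a ray, as slopes to the right and down, at radius r is drawn at 1 + k1 r^2 times it, then the intrinsics apply), "world_from_camera" (4x4, takes a point from camera to world coordinates). Camera axes: x right, y down, z forward; pixel columns grow to the right and rows downward; lengths in mm; the calibration is good to about 2 mm. A picture is of the moment at which its call begins. camera_params takes no time and is no camera call.
- arm.job_done(): hands the job in, once; it reports no verdict.
The state is a dict: "clock": time; "joints": joint angles; "joint_vel": joint speeds; "joint_efforts": joint torques, N m; "position": TCP position; "ee_rot": TCP orientation; "contact_force": force on the tool from outside, world axes, zero at the start; "wrist_torque": the same for the moment, N m; "gripper_width": finger opening in mm.
Only numpy, scipy, OpenCV 4.12 (cv2) and the standard library are available. Lean on these libraries where they do the work, as an engineer would, in place of code of your own. Each camera call takes 0.05 s, during which the arm holds its last target.

### The job

The two reagent bottles on the feeder plate stand on each other's discs: swap them so each stands centred on the disc of its cap's colour, and stand every sample jar waiting on the bench on the disc of its lid's colour. Then set the loose crank on the feeder's square shaft and, keeping it on the shaft, wind the plate anticlockwise (seen from above) fully home against the stop by the reader, about three turns, and finally stand the crank back upright on its orange pad. Bottles and jars must end upright and centred on their discs; leave the beaker, the wash bottle and the weight where they are.

Things in the scene. Friction and masses are not known exactly. Their poses are not given: they have to be found in the camera images.
- bottle_blue_mid (a point): Reagent bottle (white plastic body, blue cap): upright cylinder 54 mm in diameter up to 54 mm height, then a shoulder and a cap 40 mm in diameter; 84 mm tall in all, about 0.22 kg, heavy at the foot. The point is on its axis half-way up, 42 mm above its underside; z is its upward axis. It starts on the other bottle's disc on the plate.
- bottle_red_mid (a point): Reagent bottle (brown body, red cap): upright cylinder 54 mm in diameter up to 54 mm height, then a shoulder and a cap 40 mm in diameter; 84 mm tall in all, about 0.22 kg, heavy at the foot. The point is on its axis half-way up, 42 mm above its underside; z is its upward axis. It starts on the other bottle's disc on the plate.
- jar_green_mid (a point): Sample jar with a green lid on a pale grey glass, upright cylinder 48 mm in diameter, 56 mm tall, about 0.14 kg, heavy at the foot. The point is on its axis half-way up, 28 mm above its underside; z is its upward axis. It waits on the bench between the robot and the feeder. May be absent.
- jar_yellow_mid (a point): Sample jar with a yellow lid on a pale grey glass, upright cylinder 48 mm in diameter, 56 mm tall, about 0.14 kg, heavy at the foot. The point is on its axis half-way up, 28 mm above its underside; z is its upward axis. It waits on the bench between the robot and the feeder. May be absent.
- jar_white_mid (a point): Sample jar with a white lid on a pale grey glass, upright cylinder 48 mm in diameter, 56 mm tall, about 0.14 kg, heavy at the foot. The point is on its axis half-way up, 28 mm above its underside; z is its upward axis. It waits on the bench between the robot and the feeder. May be absent.
- place_blue (a point): Centre of the blue disc (62 mm in diameter, flush) marked on the plate, far left corner of its two-by-three pattern as the robot sees it, at the height of the plate's upper face (30 mm above the bench). Moves with the plate. x and y lie along the feeder's x and y, z is up.
- place_red (a point): Centre of the red disc (62 mm in diameter, flush) marked on the plate, far right corner of its two-by-three pattern as the robot sees it, at the height of the plate's upper face (30 mm above the bench). Moves with the plate. x and y lie along the feeder's x and y, z is up.
- place_green (a point): Centre of the green disc (62 mm in diameter, flush) marked on the plate, near left corner of its two-by-three pattern as the robot sees it, at the height of the plate's upper face (30 mm above the bench). Moves with the plate. x and y lie along the feeder's x and y, z is up.
- place_yellow (a point): Centre of the yellow disc (62 mm in diameter, flush) marked on the plate, middle of the near row of its two-by-three pattern as the robot sees it, at the height of the plate's upper face (30 mm above the bench). Moves with the plate. x and y lie along the feeder's x and y, z is up.
- place_white (a point): Centre of the white disc (62 mm in diameter, flush) marked on the plate, near right corner of its two-by-three pattern as the robot sees it, at the height of the plate's upper face (30 mm above the bench). Moves with the plate. x and y lie along the feeder's x and y, z is up.
- place_spare (a point): Middle of the far row on the plate, an unmarked free spot 88 mm from the blue and the red disc's centres, at the height of the plate's upper face. Things may be set down here for the time being.
- plate (a joint): Travel of the feeder's flat dark grey plate, m: 0 wound out (start), 0.090 fully home against the black stop at the feeder's left (+y) end. Geared to the square shaft: 30 mm per turn, three turns in all, homewards when the shaft turns anticlockwise seen from above; it cannot be pushed along by hand.
- feeder: Hand-wound feeder, fixed, up to 4 degrees askew; origin on the bench under the middle of the plate as wound out, y along the travel. Rimless plate 205 by 316 mm, discs 88 mm apart in two rows. At its left end a stop 45 mm tall and a cream reader 80 mm tall, 87 mm beyond the left discs' centres when the plate is home; at its right end a blue-grey gearbox, 84 mm square.
- shaft_base (a point): Foot of the upright square shaft end on the gearbox (14 mm square, 27 mm tall, the upper 7 mm tapering to 7 mm), on its axis, on top of the collar, 48 mm above the bench; the crank's underside rests here when fully down. x and y are square to the flats and turn with the shaft. Drag about 0.1 N m (2 N at the crank's grip).
- crank_hub (a point): Loose crank, 0.28 kg: steel square hub 34 mm wide, 50 mm tall, with a 16.4 mm square socket 30 mm deep in its underside; fits the shaft in four yaws. The point is on its axis, 25 mm above the underside. x points along the arm (18 mm wide, upper face level with the hub's top) to the grip; the hub's faces along y are free. Starts socket down on the orange pad.
- crank_grip (a point): Cream cylindrical grip of the crank, 18 mm in diameter, standing 42 mm up from the arm, axis 65 mm from the hub's axis; it spins freely on the crank, so it may be held firmly while it is led round. The point is its middle, 22 mm above the arm's upper face and 72 mm above the hub's underside. Only its position matters.
- pad_top (a point): Centre of the upper face of the orange rubber pad (74 mm square, 4 mm thick, fixed to the bench) where the crank is kept.
- beaker: Bystander: glass beaker, 72 mm wide, 95 mm tall, origin under its centre.
- wash_bottle: Bystander: white bottle with a red cap, 64 mm wide, 150 mm tall, origin under its centre.
- weight: Bystander: brass and steel calibration weight, 60 mm wide, 44 mm tall, origin under its centre.
Things that resemble listed ones, but are neither listed nor needed, are in the scene too. Leave any green look-alike of the part that bears crank_hub alone.

How it is judged:
By the outcome, as a careful person would: the job done as asked, in the order asked, and still so for the second after the job is handed in, with the robot touching nothing.
Of jar_green, jar_yellow, jar_white only 1 to 3 are there at a start; the rules pass over those that are not, and their reading is None.
At some moment in a run one of bottle_blue, bottle_red, jar_green, jar_yellow, jar_white may be knocked a few centimetres aside while the robot is not near it.
It also fails if it takes over 210 s, if anything falls off the work surface, if the arm or the gripper's body presses on something with over 40 N, if the wrist force passes 120 N, or if a joint passes its speed limit or range.

## Working session

There is one attempt and no reset: what is moved stays moved. The work goes in short steps, Python scripts to look and compute and a tool call to move; the robot and the scene stay as the last step left them, time stands still between calls to the robot, and variables do not carry over. Pictures are saved under pics/ and viewed, and the job is handed in when it is done.

Besides the shell and the picture viewer there is one more tool, called after "Call:" as name(argument=value, ...) on one line, values as JSON. drive_tool: Moves the arm, as the interface text tells. Its arguments: {"type":"object","properties":{"moves":{"type":"array","items":{"type":"array","items":{"type":"array","items":{"type":"number"}}}}},"required":["moves"]}

```bash
mkdir -p pics; python3 - <<'E'
from bench import arm
import cv2,numpy as np
s=arm.read_state()
for k,v in s.items(): print(k,v)
for n in("side","top"):
    p,d=arm.get_image(n); cv2.imwrite(f"pics/{n}0.png",cv2.resize(p[:,:,::-1],(768,576),interpolation=cv2.INTER_CUBIC)); np.savez(f"{n}0.npz",p=p,d=d)
    print(arm.camera_params(n))
E
```

```text
clock 0.0
joints [-9.56391570e-01  3.85546067e-01  6.62124291e-03 -4.87243607e-04
 -1.19405916e+00 -2.58596339e-01]
joint_vel [-1.85765276e-04  7.05889968e-04  4.49314365e-04 -9.18482311e-04
 -1.45442325e-03 -6.94079241e-07]
joint_efforts [ 7.63694188e-04 -3.92284155e+01  1.88404459e+01  4.18600693e+00
 -4.54534849e-03  3.67536401e-07]
position [ 217.51546453 -585.28512363  230.22790546]
ee_rot [-1.76878685e-01  9.84232027e-01  1.08699748e-03 -2.57231144e-04]
contact_force [-0.20787406  0.24526837  0.74363014]
wrist_torque [0.01365991 0.02461875 0.01563513]
gripper_width 85.57180852815362
{'fov_y': 44.190667803648765, 'cx': 254.789687364453, 'cy': 186.05372073838075, 'k1': 0.05328772642072487, 'world_from_camera': array([[-9.21905848e-01, -3.07609042e-01,  2.35512813e-01,
         1.46074989e+02],
       [-3.87339930e-01,  7.19971902e-01, -5.75854356e-01,
         8.76076318e+02],
       [ 7.57539902e-03, -6.22107015e-01, -7.82895571e-01,
         1.20627741e+03],
       [ 0.00000000e+00,  0.00000000e+00,  0.00000000e+00,
         1.00000000e+00]])}
{'fov_y': 44.23549267800671, 'cx': 241.68371836052236, 'cy': 186.9054794038176, 'k1': -0.17358772445720225, 'world_from_camera': array([[ 5.18571449e-03, -9.95932292e-01,  8.99554239e-02,
         3.49595482e+02],
       [-9.99940270e-01, -6.02993815e-03, -9.11568576e-03,
         4.74800007e+01],
       [ 9.62103146e-03, -8.99027796e-02, -9.95904075e-01,
         1.56610409e+03],
       [ 0.00000000e+00,  0.00000000e+00,  0.00000000e+00,
         1.00000000e+00]])}
```

View pics/side0.png

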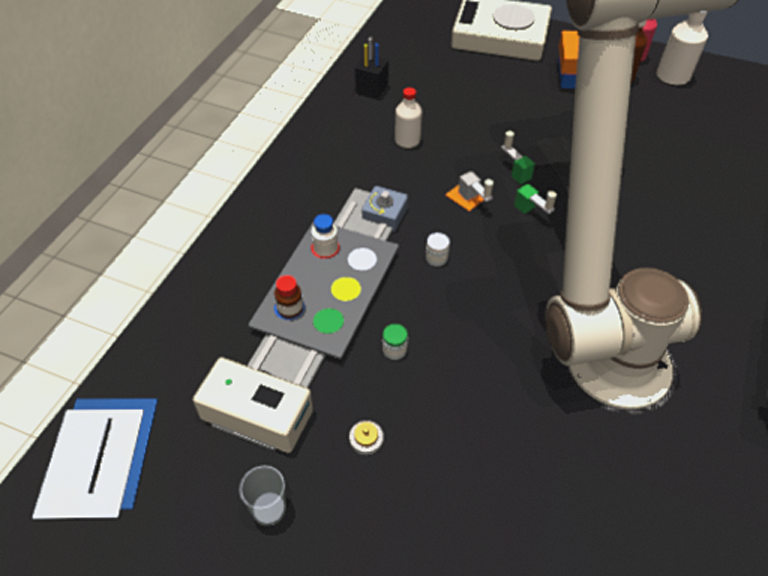

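View pics/top0.png

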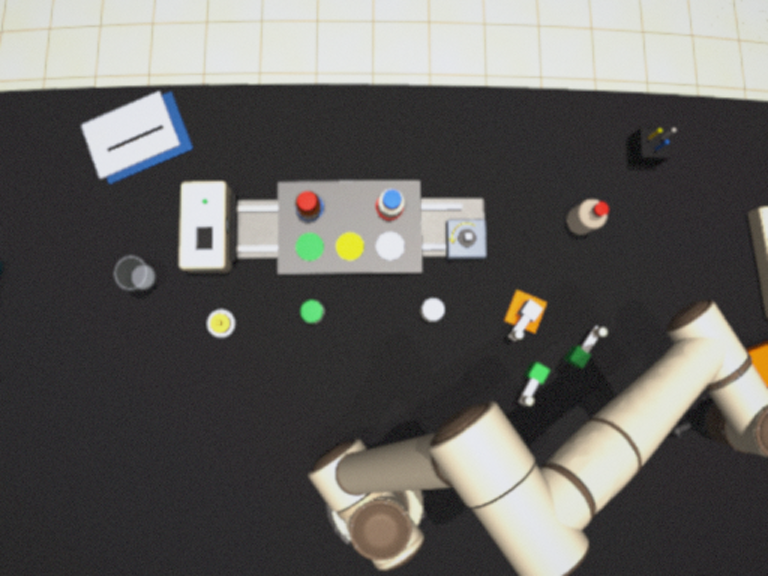

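```bash
cat > h.py <<'E'
from bench import arm
import cv2,numpy as np
from scipy.spatial.transform import Rotation as R
P={n:arm.camera_params(n) for n in("side","top")}
def K(n):
    c=P[n]; f=192/np.tan(np.radians(c["fov_y"]/2)); return np.array([[f,0,c["cx"]],[0,f,c["cy"]],[0,0,1.]]),np.array([c["k1"],0,0,0.])
def atz(n,u,v,z):
    k,d=K(n); s=cv2.undistortPoints(np.array([[[u,v]]],float),k,d,None)[0,0]
    W=P[n]["world_from_camera"]; r=W[:3,:3]@[s[0],s[1],1]; o=W[:3,3]; return o+r*(z-o[2])/r[2]
def atd(n,u,v,D):
    k,d=K(n); s=cv2.undistortPoints(np.array([[[u,v]]],float),k,d,None)[0,0]
    W=P[n]["world_from_camera"]; return W[:3,:3]@(np.array([s[0],s[1],1])*D)+W[:3,3]
def proj(n,p):
    k,d=K(n); M=np.linalg.inv(P[n]["world_from_camera"]); q=M[:3,:3]@np.asarray(p,float)+M[:3,3]
    rv,_=cv2.Rodrigues(M[:3,:3]); return cv2.projectPoints(np.array([p],float),rv,M[:3,3],k,d)[0][0,0]
def tri(pa,pb):
    "pa side px, pb top px -> least squares point, gap"
    A=[];o=[];
    for n,(u,v) in(("side",pa),("top",pb)):
        a=atz(n,u,v,0);b=P[n]["world_from_camera"][:3,3];t=(a-b)/np.linalg.norm(a-b);A.append(np.eye(3)-np.outer(t,t));o.append(A[-1]@b)
    x=np.linalg.lstsq(np.vstack(A),np.hstack(o),rcond=None)[0]; return x
def crop(p,u0,v0,u1,v1,s,fn):
    c=cv2.resize(p[v0:v1,u0:u1,::-1],None,fx=s,fy=s,interpolation=cv2.INTER_CUBIC)
    for u in range((u0+9)//10*10,u1,10):
        cv2.line(c,(int((u-u0+.5)*s),0),(int((u-u0+.5)*s),6 if u%50 else 14),(0,255,255),1)
        if u%20==0: cv2.putText(c,str(u),(int((u-u0+.5)*s)-8,24),0,.35,(0,255,255))
    for v in range((v0+9)//10*10,v1,10):
        cv2.line(c,(0,int((v-v0+.5)*s)),(6,int((v-v0+.5)*s)),(0,255,255),1); 
        if v%20==0: cv2.putText(c,str(v),(8,int((v-v0+.5)*s)+4),0,.35,(0,255,255))
    cv2.imwrite(fn,c)
def state():
    s=arm.read_state(); return s
E
python3 - <<'E'
from h import *
p=np.load("top0.npz")["p"]; crop(p,175,110,335,220,5,"pics/t1.png"); crop(p,300,180,420,275,6,"pics/t2.png")
p=np.load("side0.npz")["p"]; crop(p,150,120,310,240,5,"pics/s1.png"); crop(p,230,80,380,180,5,"pics/s2.png")
E
```

```text
(no output)
```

View pics/t1.png

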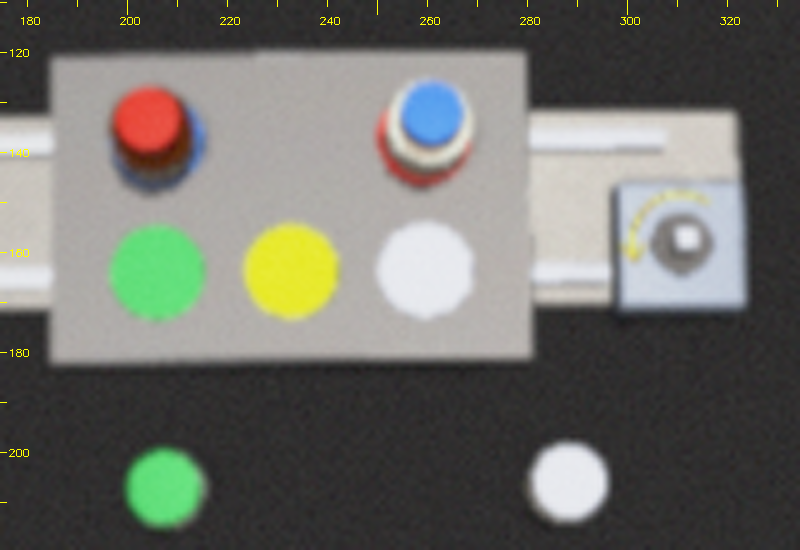

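View pics/t2.png

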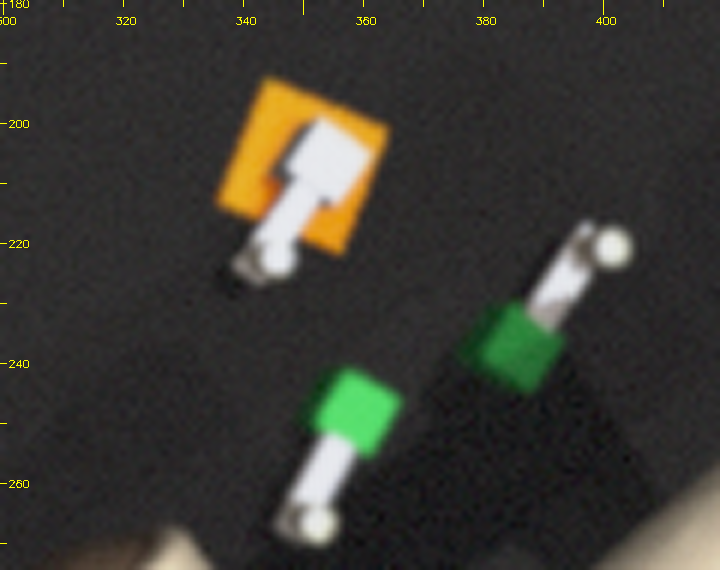

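View pics/s1.png

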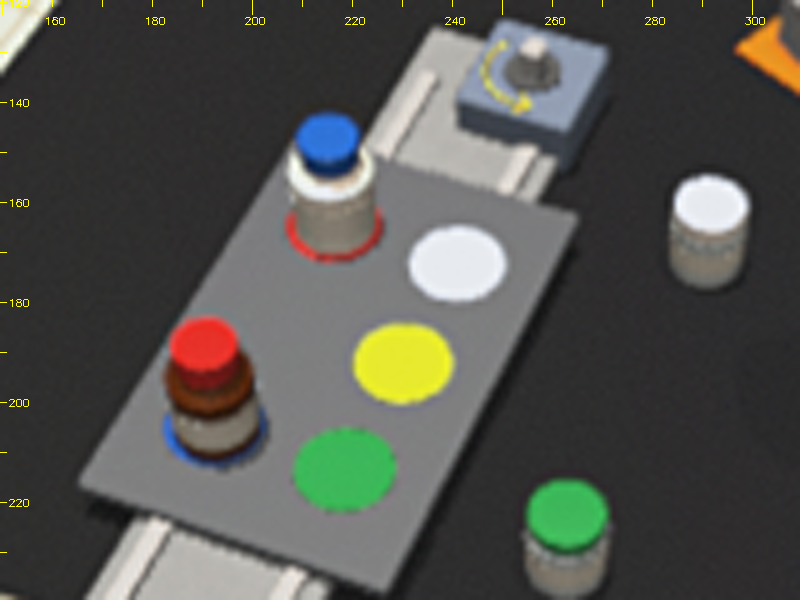

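View pics/s2.png

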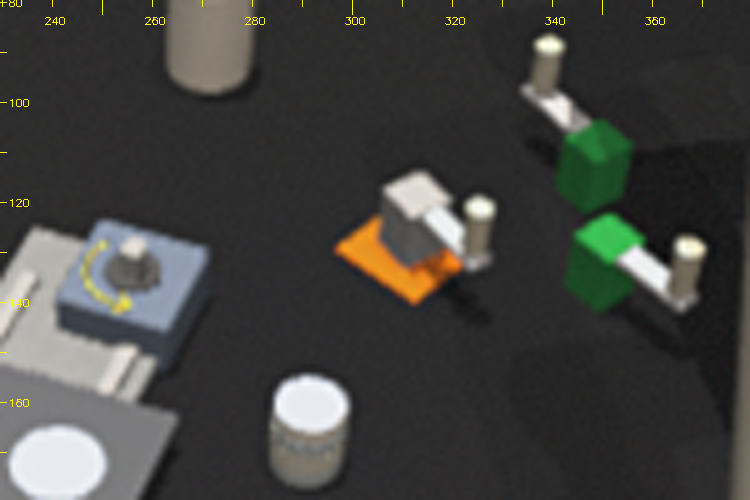

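```bash
python3 - <<'E'
from h import *
np.set_printoptions(precision=1,suppress=True)
T=dict(redcap=(204.1,133.3,114,190.5,187.9),bluecap=(260.9,132.1,114,215.1,147.1),dgreen=(205.9,163.9,30,218.5,213.3),dyel=(232.7,163.7,30,230.1,192.1),dwhite=(259.7,163.5,30,240.9,172.1),jg=(207.5,207.1,56,262.9,222.5),jw=(288.3,205.9,56,291.7,160.5),shaft=(311.9,157.1,75,256.1,128.5),hub=(354.7,206.2,54,313.1,118.1),grip=(345.8,222.5,97,325.5,120.9),pad=(350.2,207.2,4,0,0))
for k,(u,v,z,a,b) in T.items():
    print(k,atz("top",u,v,z),atz("side",a,b,z) if a else"", tri((a,b),(u,v)) if a else"")
E
```

```text
redcap [648.3 152.6 114. ] [645.4 153.2 114. ] [647.5 152.3 112.4]
bluecap [653.3 -25.  114. ] [650.4 -22.8 114. ] [653.1 -25.5 110.5]
dgreen [563.4 151.2  30. ] [560.3 151.5  30. ] [562.2 150.9  28.6]
dyel [564.6  63.3  30. ] [561.9  63.7  30. ] [563.6  62.9  28.5]
dwhite [565.9 -25.3  30. ] [563.9 -24.8  30. ] [565.2 -25.6  28.7]
jg [420.5 142.7  56. ] [417.5 146.3  56. ] [419.8 142.8  50.2]
jw [ 425.7 -116.2   56. ] [ 422.9 -114.8   56. ] [ 424.7 -116.7   53.4]
shaft [ 581.6 -190.8   75. ] [ 578.5 -186.8   75. ] [ 581.6 -192.    69.3]
hub [ 425.6 -333.2   54. ] [ 422.5 -332.8   54. ] [ 424.2 -333.9   52.6]
grip [ 372.1 -293.3   97. ] [ 369.5 -291.1   97. ] [ 371.2 -294.3   93.8]
pad [ 424.7 -330.4    4. ]
```

Call:
drive_tool(moves=[[[1,0,0,0,0,0,-0.135],[1,0,0,0,0,0,-0.135],[1,0,0,0,0,0,-0.135],[1,0,0,0,0,0,-0.135],[1,0,0,0,0,0,-0.135],[1,0,0,0,0,0,-0.135],[1,0,0,0,0,0,-0.135],[1,0,0,0,0,0,-0.135],[1,0,0,0,0,0,-0.135]]])

```text
clock: 1.0
position: [216.4, -582.3, 224.1]
ee_rot: [0.724, -0.69, -0.007, -0.003]
contact_force: [0.2, -0.0, 1.6]
gripper_width: 85.3
```

```bash
cat >> h.py <<'E'
def plan(x=None,y=None,z=None,yd=None,quiet=False):
    """world target; yd = world angle (deg) of the tool's y axis. prints tool-frame shift (m) and rotvec remaining"""
    s=arm.read_state(); q=R.from_quat(s["ee_rot"]); p=np.array(s["position"])
    t=np.array([p[i] if a is None else a for i,a in enumerate((x,y,z))],float)
    M=q.as_matrix(); cur=np.degrees(np.arctan2(M[1,1],M[0,1]))
    if yd is None: yd=cur
    a=np.radians(yd); Y=np.array([np.cos(a),np.sin(a),0]); Z=np.array([0,0,-1.]); X=np.cross(Y,Z)
    D=R.from_matrix(np.c_[X,Y,Z]); rv=(q.inv()*D).as_rotvec()
    d=q.inv().apply(t-p)/1000
    print("t%.2f pos %s yd %.2f w %.1f F %s q6 %.2f | shift m %s (|%.3f|) rot %s"%(s["clock"],np.round(p,1),cur,s["gripper_width"],np.round(s["contact_force"],1),s["joints"][5],np.round(d,4),np.linalg.norm(d),np.round(rv,4)))
E
python3 - <<'E'
from h import *
plan(646.9,152.9,190,180.8)
E
```

```text
t1.00 pos [ 216.4 -582.3  224.1] yd -177.24 w 85.3 F [ 0.2 -0.   1.6] q6 1.01 | shift m [-0.7131 -0.4656  0.0414] (|0.853|) rot [0.0052 0.0134 0.0342]
```

Call:
drive_tool(moves=[[[1,-0.02,-0.013,0,0,0,0.008],[1,-0.039,-0.026,0,0,0,0.008],[1,-0.039,-0.026,0,0,0,0.008],[1,-0.039,-0.026,0,0,0,0.008],[1,-0.039,-0.026,0,0,0,0],[1,-0.039,-0.026,0,0,0,0],[1,-0.039,-0.026,0,0,0,0],[1,-0.039,-0.026,0,0,0,0],[1,-0.039,-0.026,0,0,0,0],[1,-0.039,-0.026,0,0,0,0],[1,-0.039,-0.026,0,0,0,0],[1,-0.039,-0.026,0,0,0,0],[1,-0.039,-0.026,0,0,0,0],[1,-0.039,-0.026,0,0,0,0],[1,-0.039,-0.026,0,0,0,0],[1,-0.02,-0.013,0,0,0,0]]])

```text
clock: 2.6
position: [603.8, 33.7, 223.2]
ee_rot: [0.71, -0.704, -0.012, -0.002]
contact_force: [-0.8, -0.3, -0.9]
gripper_width: 85.6
```

```bash
python3 - <<'E'
from h import *
plan(646.9,152.9,190,180.8)
E
```

```text
t2.60 pos [603.8  33.7 223.2] yd -179.43 w 85.6 F [-0.8 -0.3 -0.9] q6 -0.29 | shift m [-0.1181 -0.0447  0.0349] (|0.131|) rot [ 0.015   0.0199 -0.0043]
```

Call:
drive_tool(moves=[[[1,-0.035,-0.013,0.006,0.008,0.01,-0.004],[1,-0.035,-0.013,0.008,0.007,0.01,0],[1,-0.028,-0.012,0.008,0,0,0],[1,-0.012,-0.005,0.005,0,0,0],[1,0,0,0,0,0,0],[1,0,0,0,0,0,0]]])

```text
clock: 3.2
position: [646.3, 151.8, 191.5]
ee_rot: [0.713, -0.701, -0.001, 0.003]
contact_force: [-0.8, 1.3, 0.2]
gripper_width: 85.2
```

```bash
python3 - <<'E'
from h import *
plan(646.9,152.9,175,180.8)
p,d=arm.get_image("top"); crop(p,170,90,330,210,5,"pics/t3.png")
p,d=arm.get_image("side"); crop(p,110,80,310,230,4,"pics/s3.png")
E
```

```text
t3.20 pos [646.3 151.8 191.5] yd -179.00 w 85.2 F [-0.8  1.3  0.2] q6 -0.46 | shift m [-0.0011 -0.0007  0.0165] (|0.017|) rot [ 0.0056 -0.0032  0.0035]
```

View pics/t3.png

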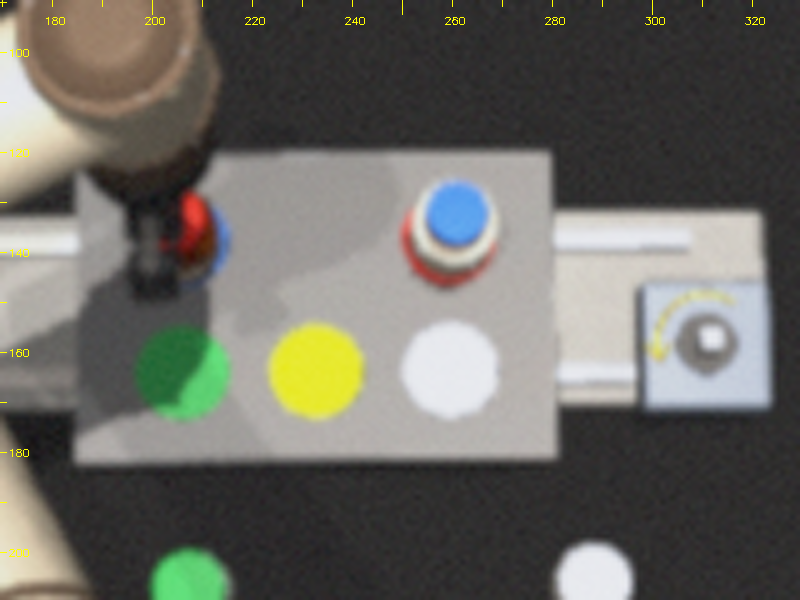

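View pics/s3.png

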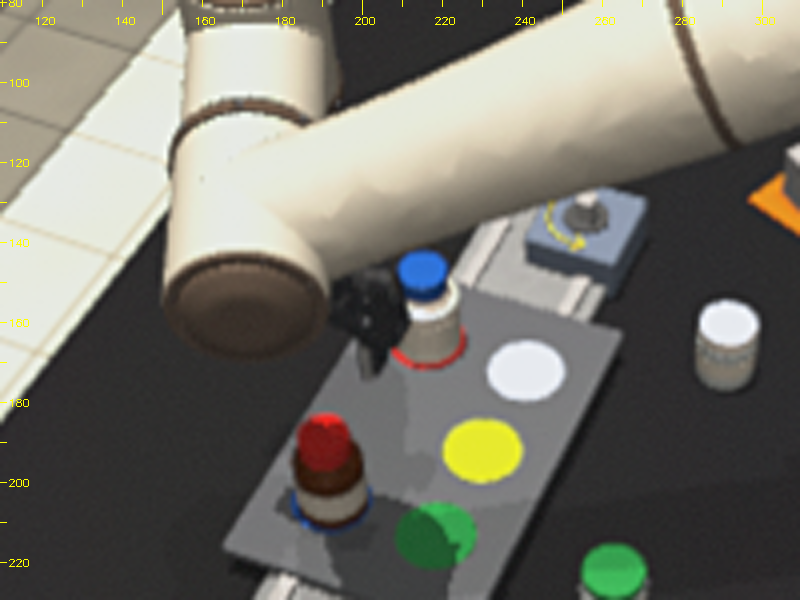

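```bash
python3 - <<'E'
from h import *
for z in(191,210,230): print(proj("top",(646.3,151.8,z)),proj("side",(646.3,151.8,z)))
E
```

```text
[202.5557095  128.72164267] [187.73795429 170.4859199 ]
[202.08650065 127.34701002] [187.02716341 166.05222458]
[201.57877497 125.85931759] [186.26055039 161.27463495]
```

Call:
drive_tool(moves=[[[1,-0.001,-0.001,0.03,0.005,-0.003,0.003],[1,0,0,0.035,0,0,0],[1,0,0,0.035,0,0,0],[1,0,0,0.022,0,0,0],[1,0,0,0.01,0,0,0],[1,0,0,0,0,0,0]]])

```text
clock: 3.9
position: [650.2, 145.1, 64.1]
ee_rot: [0.709, -0.706, 0.003, -0.006]
contact_force: [-0.6, 1.0, -0.1]
gripper_width: 85.3
```

```bash
python3 - <<'E'
from h import *
plan(646.9,152.9,46,180.8)
E
```

```text
t3.90 pos [650.2 145.1  64.1] yd -179.75 w 85.3 F [-0.6  1.  -0.1] q6 -0.46 | shift m [-0.0077  0.0035  0.0181] (|0.020|) rot [-0.012   0.0044 -0.0096]
```

Call:
drive_tool(moves=[[[1,-0.004,0.002,0.006,-0.006,0.002,-0.005],[1,-0.004,0.002,0.006,-0.006,0.002,-0.004],[1,0,0,0.005,0,0,0],[1,0,0,0,0,0,0]]])

```text
clock: 4.3
position: [648.6, 153.9, 50.8]
ee_rot: [0.712, -0.702, 0.001, -0.003]
contact_force: [-0.8, 0.5, 0.1]
gripper_width: 85.1
```

```bash
python3 - <<'E'
from h import *
plan(646.9,152.9,46,180.8)
E
```

```text
t4.30 pos [648.6 153.9  50.8] yd -179.22 w 85.1 F [-0.8  0.5  0.1] q6 -0.46 | shift m [0.001  0.0018 0.0048] (|0.005|) rot [-0.0069  0.003  -0.0003]
```

Now close.

Call:
drive_tool(moves=[[[1,0,0.001,0.005,-0.006,0.003,0],[0,0,0.001,0,0,0,0],[0,0,0,0,0,0,0],[0,0,0,0,0,0,0],[0,0,0,0,0,0,0],[0,0,0,0,0,0,0],[0,0,0,0,0,0,0]]])

```text
clock: 5.0
position: [647.4, 154.7, 46.8]
ee_rot: [0.712, -0.702, 0.001, -0.001]
contact_force: [0.3, -0.3, -0.7]
gripper_width: 52.5
```

```bash
python3 - <<'E'
from h import *
plan(646.9,152.9,46,180.8)
E
```

```text
t5.00 pos [647.4 154.7  46.8] yd -179.17 w 52.5 F [ 0.3 -0.3 -0.7] q6 -0.46 | shift m [0.0018 0.0005 0.0008] (|0.002|) rot [-0.0032  0.0008  0.0005]
```

Call:
drive_tool(moves=[[[0,0,0,-0.01,0,0,0],[0,0,0,-0.015,0,0,0],[0,0.015,-0.001,-0.005,0,0,0],[0,0.025,-0.001,0,0,0,0],[0,0.025,-0.001,0,0,0,0],[0,0.016,-0.001,0,0,0,0],[0,0.004,0,0,0,0,0],[0,0,0,0,0,0,0]]])

```text
clock: 5.8
position: [649.7, 63.7, 76.9]
ee_rot: [0.712, -0.703, -0.001, 0.002]
contact_force: [0.4, 0.7, -2.5]
gripper_width: 52.9
```

```bash
python3 - <<'E'
from h import *
plan(651.2,65,48,180.8)
E
```

```text
t5.80 pos [649.7  63.7  76.9] yd -179.26 w 52.9 F [ 0.4  0.7 -2.5] q6 -0.33 | shift m [-0.0013 -0.0016  0.0289] (|0.029|) rot [ 0.0038 -0.0005 -0.0011]
```

Call:
drive_tool(moves=[[[0,-0.001,-0.001,0.008,0.003,0,0],[0,0,0,0.01,0,0,0],[0,0,0,0.006,0,0,0],[0,0,0,0.002,0,0,0],[0,0,0,0.001,0,0,0],[0,0,0,0.001,0,0,0]]])

```text
clock: 6.4
position: [650.3, 67.3, 46.9]
ee_rot: [0.713, -0.701, -0.0, 0.002]
contact_force: [-2.9, -1.9, 7.1]
gripper_width: 53.0
```

```bash
python3 - <<'E'
from h import *
plan(651.2,65,47,180.8)
E
```

```text
t6.40 pos [650.3  67.3  46.9] yd -179.00 w 53.0 F [-2.9 -1.9  7.1] q6 -0.33 | shift m [ 0.0023 -0.0009 -0.0001] (|0.003|) rot [ 0.0026 -0.0021  0.0035]
```

Call:
drive_tool(moves=[[[1,0,0,-0.001,0,0,0],[1,0,0,0,0,0,0],[1,0,0,-0.001,0,0,0],[1,0,0,-0.001,0,0,0],[1,0,0,-0.015,0,0,0],[1,0,0,-0.035,0,0,0],[1,0,0,-0.04,0,0,0],[1,0,0,-0.035,0,0,0],[1,0.02,0,-0.01,0,0,0],[1,0.035,0,0,0,0,0],[1,0.02,0,0,0,0,0],[1,0.01,0,0,0,0,0],[1,0,0,0,0,0,0]]])

```text
clock: 7.7
position: [654.6, -20.7, 201.1]
ee_rot: [0.714, -0.7, 0.004, -0.004]
contact_force: [0.6, 0.2, -0.3]
gripper_width: 85.6
```

```bash
python3 - <<'E'
from h import *
plan(651.9,-23.9,90,180.8)
p,d=arm.get_image("side"); crop(p,110,80,310,230,4,"pics/s4.png")
E
```

```text
t7.70 pos [654.6 -20.7 201.1] yd -178.86 w 85.6 F [ 0.6  0.2 -0.3] q6 -0.20 | shift m [0.0031 0.004  0.111 ] (|0.111|) rot [-0.0115 -0.0005  0.0059]
```

View pics/s4.png

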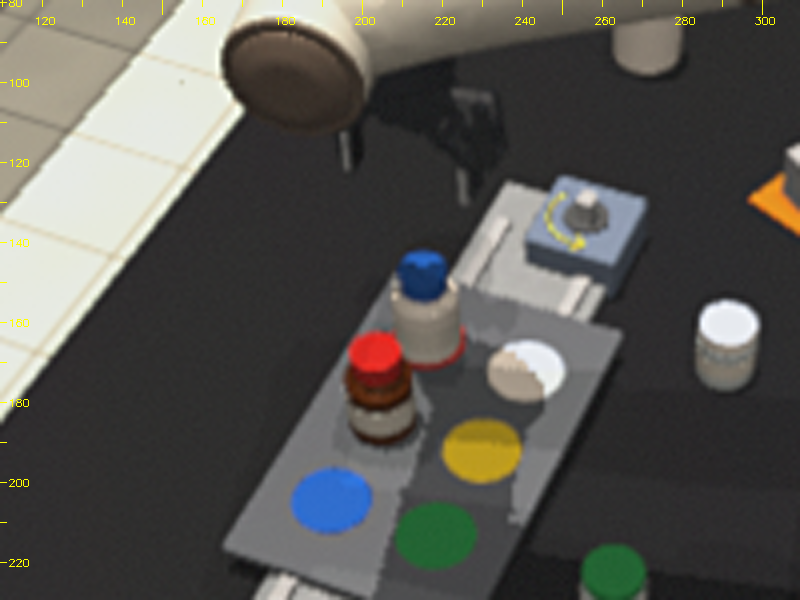

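```bash
python3 - <<'E'
from h import *
print(atz("side",192.5,204.2,30))
E
```

```text
[648.51462866 151.88557476  30.        ]
```

Call:
drive_tool(moves=[[[1,0.002,0.002,0.02,-0.006,0,0.003],[1,0.001,0.002,0.03,-0.005,0,0.003],[1,0,0,0.03,0,0,0],[1,0,0,0.025,0,0,0],[1,0,0,0.01,0,0,0],[1,0,0,0,0,0,0]]])

```text
clock: 8.35
position: [651.9, -18.4, 82.7]
ee_rot: [0.714, -0.7, 0.001, -0.001]
contact_force: [-0.5, -0.4, 0.2]
gripper_width: 85.3
```

```bash
python3 - <<'E'
from h import *
plan(651.9,-23.9,47,180.8)
E
```

```text
t8.35 pos [651.9 -18.4  82.7] yd -178.88 w 85.3 F [-0.5 -0.4  0.2] q6 -0.20 | shift m [0.0055 0.0002 0.0357] (|0.036|) rot [-0.0017 -0.      0.0055]
```

Call:
drive_tool(moves=[[[1,0.003,0,0.01,-0.002,0,0.005],[1,0.003,0,0.012,0,0,0],[1,0,0,0.009,0,0,0],[1,0,0,0.003,0,0,0],[1,0,0,0,0,0,0]]])

```text
clock: 8.85
position: [654.5, -23.9, 49.3]
ee_rot: [0.713, -0.702, 0.002, -0.002]
contact_force: [-0.7, -0.2, -0.6]
gripper_width: 85.5
```

```bash
python3 - <<'E'
from h import *
plan(651.9,-23.9,47,180.8)
E
```

```text
t8.85 pos [654.5 -23.9  49.3] yd -179.11 w 85.5 F [-0.7 -0.2 -0.6] q6 -0.20 | shift m [-0.      0.0027  0.0023] (|0.004|) rot [-0.0055  0.0004  0.0016]
```

Call:
drive_tool(moves=[[[1,0,0.002,0.002,-0.005,0,0.001],[0,0,0.0005,0,0,0,0],[0,0,0,0,0,0,0],[0,0,0,0,0,0,0],[0,0,0,0,0,0,0],[0,0,0,0,0,0,0],[0,0,0,0,0,0,0]]])

```text
clock: 9.55
position: [652.7, -23.7, 48.8]
ee_rot: [0.712, -0.702, 0.001, -0.001]
contact_force: [0.3, -0.2, 0.2]
gripper_width: 52.7
```

```bash
python3 - <<'E'
from h import *
plan(651.9,-23.9,150,180.8)
E
```

```text
t9.55 pos [652.7 -23.7  48.8] yd -179.16 w 52.7 F [ 0.3 -0.2  0.2] q6 -0.20 | shift m [ 1.000e-04  5.000e-04 -1.012e-01] (|0.101|) rot [-0.003   0.0008  0.0006]
```

Call:
drive_tool(moves=[[[0,0,0,-0.012,0,0,0],[0,0,0,-0.03,0,0,0],[0,0,0,-0.035,0,0,0],[0,0,0,-0.025,0,0,0],[0,-0.008,0,-0.008,0,0,0],[0,-0.02,0,-0.001,0,0,0],[0,-0.03,0.001,-0.001,0,0,0],[0,-0.035,0.001,-0.001,0,0,0],[0,-0.035,0.001,-0.001,0,0,0],[0,-0.025,0,-0.001,0,0,0],[0,-0.012,0,0,0,0,0],[0,-0.004,0,0,0,0,0],[0,0,0,0,0,0,0]]])

```text
clock: 10.85
position: [641.9, 152.4, 165.3]
ee_rot: [0.711, -0.703, -0.003, 0.003]
contact_force: [-0.5, -0.5, -1.3]
gripper_width: 52.8
```

```bash
python3 - <<'E'
from h import *
plan(650,152.5,70,180.8)
p,d=arm.get_image("side"); crop(p,110,80,310,230,4,"pics/s5.png")
E
```

```text
t10.85 pos [641.9 152.4 165.3] yd -179.38 w 52.8 F [-0.5 -0.5 -1.3] q6 -0.46 | shift m [ 0.0001 -0.009   0.0952] (|0.096|) rot [ 0.0089  0.0007 -0.0032]
```

View pics/s5.png

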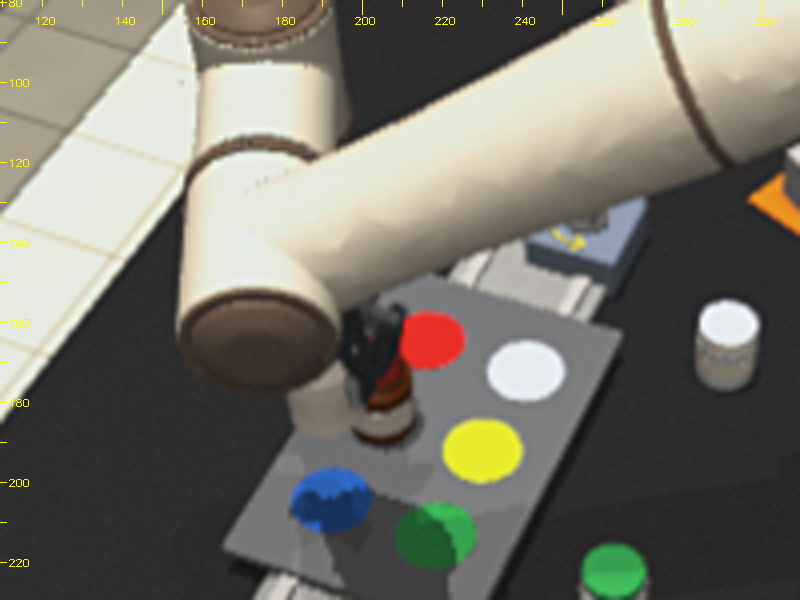

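Call:
drive_tool(moves=[[[0,0,-0.004,0.015,0.005,0,-0.002],[0,0,-0.004,0.025,0.004,0,-0.001],[0,0,0,0.025,0,0,0],[0,0,0,0.012,0,0,0],[0,0,0,0.004,0,0,0],[0,0,0,0,0,0,0]]])

```text
clock: 11.5
position: [651.5, 144.8, 83.4]
ee_rot: [0.709, -0.705, 0.001, -0.001]
contact_force: [0.6, -0.0, -0.6]
gripper_width: 52.7
```

```bash
python3 - <<'E'
from h import *
plan(650,152.5,49,180.8)
E
```

```text
t11.50 pos [651.5 144.8  83.4] yd -179.72 w 52.7 F [ 0.6 -0.  -0.6] q6 -0.46 | shift m [-0.0077  0.0016  0.0344] (|0.035|) rot [-0.0023  0.0003 -0.0092]
```

Call:
drive_tool(moves=[[[0,-0.005,0.001,0.008,-0.002,0,-0.005],[0,-0.004,0,0.009,0,0,-0.004],[0,-0.001,0,0.007,0,0,0],[0,0,0,0.003,0,0,0],[0,0,0,0,0,0,0]]])

```text
clock: 12.0
position: [652.4, 156.4, 57.5]
ee_rot: [0.712, -0.702, 0.001, -0.003]
contact_force: [-0.4, -0.5, -2.5]
gripper_width: 52.7
```

```bash
python3 - <<'E'
from h import *
plan(650,152.5,49,180.8)
E
```

```text
t12.00 pos [652.4 156.4  57.5] yd -179.13 w 52.7 F [-0.4 -0.5 -2.5] q6 -0.46 | shift m [0.0039 0.0025 0.0085] (|0.010|) rot [-0.0058  0.0023  0.0012]
```

Call:
drive_tool(moves=[[[0,0.003,0.002,0.003,-0.005,0.002,0.001],[0,0.001,0.001,0.002,0,0,0],[0,0,0,0.002,0,0,0],[0,0,0,0,0,0,0]]])

```text
clock: 12.4
position: [649.5, 152.1, 50.5]
ee_rot: [0.712, -0.702, 0.0, -0.001]
contact_force: [0.0, -0.0, -1.7]
gripper_width: 52.9
```

```bash
python3 - <<'E'
from h import *
plan(650,152.5,49,180.8)
p,d=arm.get_image("side"); crop(p,150,130,250,230,6,"pics/s6.png")
E
```

```text
t12.40 pos [649.5 152.1  50.5] yd -179.18 w 52.9 F [ 0.  -0.  -1.7] q6 -0.46 | shift m [-0.0004 -0.0005  0.0015] (|0.002|) rot [-0.0013  0.0004  0.0003]
```

View pics/s6.png

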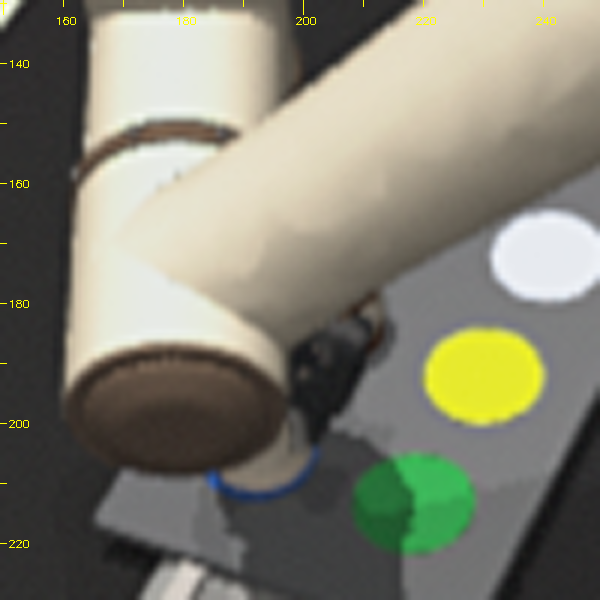

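Call:
drive_tool(moves=[[[0,0,0,0.0015,0,0,0],[0,0,0,0.001,0,0,0],[1,0,0,0,0,0,0],[1,0,0,0,0,0,0],[1,0,0,-0.001,0,0,0],[1,0,0,-0.001,0,0,0],[1,0,0,-0.012,0,0,0],[1,0,0,-0.035,0,0,0],[1,0,0,-0.04,0,0,0],[1,0,0,-0.03,0,0,0],[1,0.015,0,-0.01,0,0,0],[1,0.03,0,0,0,0,0],[1,0.025,0,0,0,0,0],[1,0.01,0,0,0,0,0],[1,0,0,0,0,0,0]]])

```text
clock: 13.95
position: [651.6, 68.0, 189.4]
ee_rot: [0.713, -0.701, 0.003, -0.004]
contact_force: [-0.2, 0.1, -0.6]
gripper_width: 85.6
```

```bash
python3 - <<'E'
from h import *
plan(649.5,66,90,180.8)
p,d=arm.get_image("side"); crop(p,150,100,270,220,5,"pics/s7.png")
E
```

```text
t13.95 pos [651.6  68.  189.4] yd -179.08 w 85.6 F [-0.2  0.1 -0.6] q6 -0.34 | shift m [0.0021 0.0031 0.0994] (|0.099|) rot [-0.0093  0.0016  0.0022]
```

View pics/s7.png

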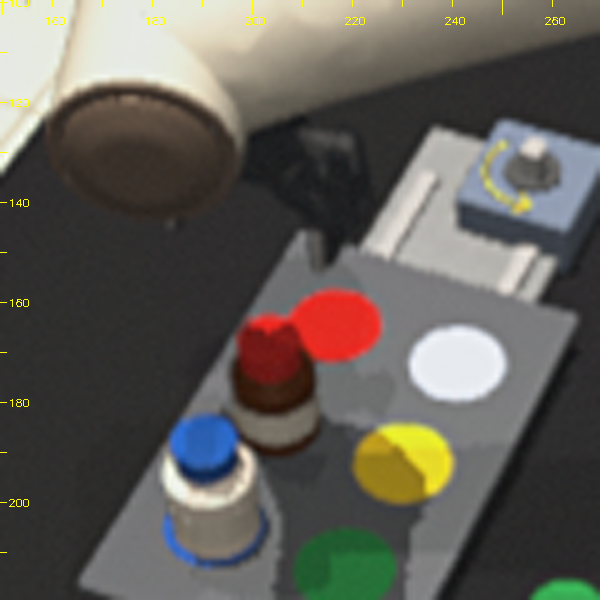

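Call:
drive_tool(moves=[[[1,0.001,0.002,0.02,-0.006,0,0.002],[1,0.001,0.001,0.03,-0.004,0,0],[1,0,0,0.025,0,0,0],[1,0,0,0.018,0,0,0],[1,0,0,0.006,0,0,0],[1,0,0,0,0,0,0]]])

```text
clock: 14.6
position: [649.3, 71.6, 86.0]
ee_rot: [0.714, -0.7, -0.001, -0.0]
contact_force: [0.3, 1.3, 0.8]
gripper_width: 85.5
```

```bash
python3 - <<'E'
from h import *
plan(650,67,48,180.8)
E
```

```text
t14.60 pos [649.3  71.6  86. ] yd -178.88 w 85.5 F [0.3 1.3 0.8] q6 -0.33 | shift m [ 0.0047 -0.0007  0.038 ] (|0.038|) rot [0.001  0.0019 0.0055]
```

Call:
drive_tool(moves=[[[1,0.003,0,0.01,0,0.002,0.003],[1,0.002,0,0.012,0,0,0.002],[1,0,0,0.009,0,0,0],[1,0,0,0.003,0,0,0],[1,0,0,0,0,0,0]]])

```text
clock: 15.1
position: [651.0, 67.4, 51.6]
ee_rot: [0.713, -0.702, 0.001, -0.001]
contact_force: [0.3, 0.2, -0.2]
gripper_width: 86.0
```

```bash
python3 - <<'E'
from h import *
plan(650,67,48,180.8)
E
```

```text
t15.10 pos [651.   67.4  51.6] yd -179.12 w 86.0 F [ 0.3  0.2 -0.2] q6 -0.34 | shift m [0.0004 0.001  0.0036] (|0.004|) rot [-0.0032  0.0007  0.0014]
```

Call:
drive_tool(moves=[[[1,0,0.001,0.003,-0.003,0,0.001],[0,0,0,0,0,0,0],[0,0,0,0,0,0,0],[0,0,0,0,0,0,0],[0,0,0,0,0,0,0],[0,0,0,0,0,0,0],[0,0,0,-0.012,0,0,0],[0,0,0,-0.015,0,0,0],[0,0.015,0,-0.005,0,0,0],[0,0.025,0,0,0,0,0],[0,0.025,0,0,0,0,0],[0,0.016,0,0,0,0,0],[0,0.004,0,0,0,0,0],[0,0,0,0,0,0,0]]])

```text
clock: 16.5
position: [650.2, -22.8, 83.8]
ee_rot: [0.712, -0.702, -0.001, -0.0]
contact_force: [0.2, 0.2, -2.8]
gripper_width: 52.5
```

```bash
python3 - <<'E'
from h import *
plan(652.6,-23.8,52,180.8)
p,d=arm.get_image("top"); crop(p,170,90,330,210,5,"pics/t8.png")
E
```

```text
t16.50 pos [650.2 -22.8  83.8] yd -179.22 w 52.5 F [ 0.2  0.2 -2.8] q6 -0.20 | shift m [ 0.0011 -0.0024  0.0318] (|0.032|) rot [ 0.0006  0.0014 -0.0004]
```

View pics/t8.png

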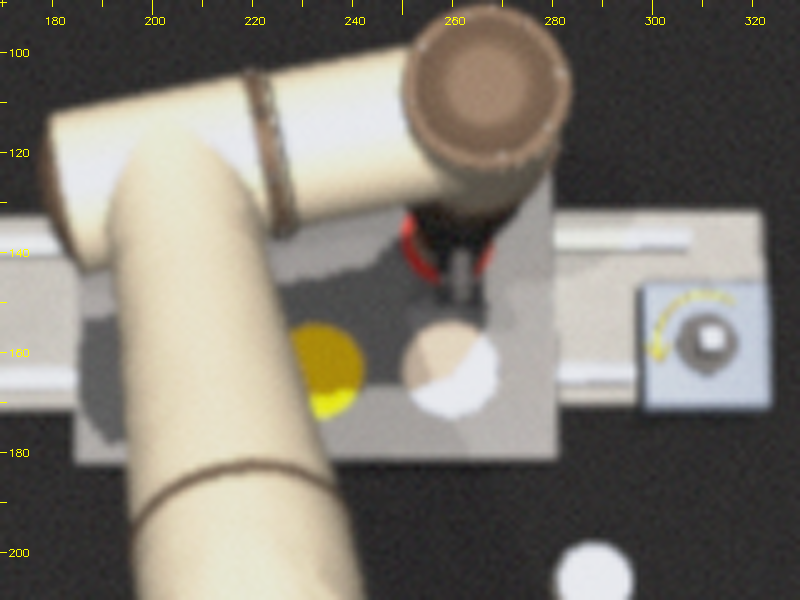

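Call:
drive_tool(moves=[[[0,-0.001,-0.001,0.01,0,0,0],[0,0,-0.001,0.01,0,0,0],[0,0,0,0.006,0,0,0],[0,0,0,0.002,0,0,0],[0,0,0,0,0,0,0]]])

```text
clock: 17.05
position: [651.8, -18.1, 51.7]
ee_rot: [0.713, -0.701, -0.002, 0.001]
contact_force: [0.6, -1.2, -2.0]
gripper_width: 52.3
```

```bash
python3 - <<'E'
from h import *
plan(652.6,-22.3,49,180.8)
p,d=arm.get_image("side"); crop(p,170,120,270,220,6,"pics/s8.png")
E
```

```text
t17.05 pos [651.8 -18.1  51.7] yd -178.98 w 52.3 F [ 0.6 -1.2 -2. ] q6 -0.20 | shift m [ 0.0042 -0.0008  0.0027] (|0.005|) rot [0.0031 0.0014 0.0039]
```

View pics/s8.png

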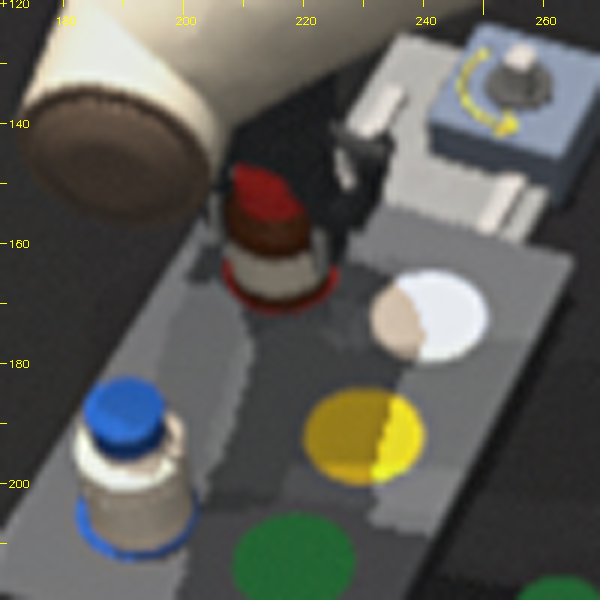

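Call:
drive_tool(moves=[[[0,0.003,0,0,0.003,0.001,0.003],[0,0.001,-0.001,0,0,0,0],[0,0,0,0.001,0,0,0]]])

```text
clock: 17.4
position: [653.7, -22.2, 51.7]
ee_rot: [0.712, -0.702, 0.001, -0.001]
contact_force: [-0.1, 0.2, -2.6]
gripper_width: 52.6
```

```bash
python3 - <<'E'
from h import *
plan(652.6,-22.3,48.5,180.8)
E
```

```text
t17.40 pos [653.7 -22.2  51.7] yd -179.14 w 52.6 F [-0.1  0.2 -2.6] q6 -0.20 | shift m [0.0001 0.0011 0.0032] (|0.003|) rot [-0.0022  0.0004  0.0011]
```

Call:
drive_tool(moves=[[[0,0,0.001,0.002,-0.002,0,0.001],[0,0,0,0.0015,0,0,0],[0,0,0,0.001,0,0,0],[1,0,0,0,0,0,0],[1,0,0,0,0,0,0],[1,0,0,-0.001,0,0,0],[1,0,0,-0.001,0,0,0],[1,0,0,-0.012,0,0,0],[1,0,0,-0.035,0,0,0],[1,0,0,-0.04,0,0,0],[1,0,0,-0.03,0,0,0],[1,0,0.02,0,0,0,0],[1,0,0.04,0,0,0,0],[1,0,0.04,0,0,0,0],[1,0,0.04,0,0,0,0],[1,0,0.04,0,0,0,0],[1,0,0.03,0,0,0,0],[1,0,0.01,0,0,0,0]]])

```text
clock: 19.2
position: [430.2, -26.8, 180.0]
ee_rot: [0.712, -0.702, 0.007, -0.007]
contact_force: [0.8, -0.2, 0.5]
gripper_width: 85.4
```

Call:
drive_tool(moves=[[[0.8,0,0,0,0,0,-0.13],[0.8,0,0,0,0,0,-0.14],[0.8,0,0,0,0,0,-0.14],[0.8,0,0,0,0,0,-0.14],[0.8,0,0,0,0,0,-0.14],[0.8,0,0,0,0,0,-0.14],[0.8,0,0,0,0,0,-0.14],[0.8,0,0,0,0,0,-0.14],[0.8,0,0,0,0,0,-0.14],[0.8,0,0,0,0,0,-0.14],[0.8,0,0,0,0,0,-0.12]]])

```text
clock: 20.3
position: [439.6, -25.3, 190.9]
ee_rot: [1.0, 0.01, 0.021, -0.002]
contact_force: [-0.5, -0.3, 0.2]
gripper_width: 68.3
```

```bash
python3 - <<'E'
from h import *
plan(419,144.5,110,270.8)
p,d=arm.get_image("top"); crop(p,170,90,330,230,5,"pics/t9.png")
p,d=arm.get_image("side"); crop(p,150,120,310,240,5,"pics/s9.png")
E
```

```text
t20.30 pos [439.6 -25.3 190.9] yd -88.84 w 68.3 F [-0.5 -0.3  0.2] q6 1.26 | shift m [-0.0205 -0.1699  0.0806] (|0.189|) rot [-0.0031 -0.0423  0.0062]
```

View pics/t9.png

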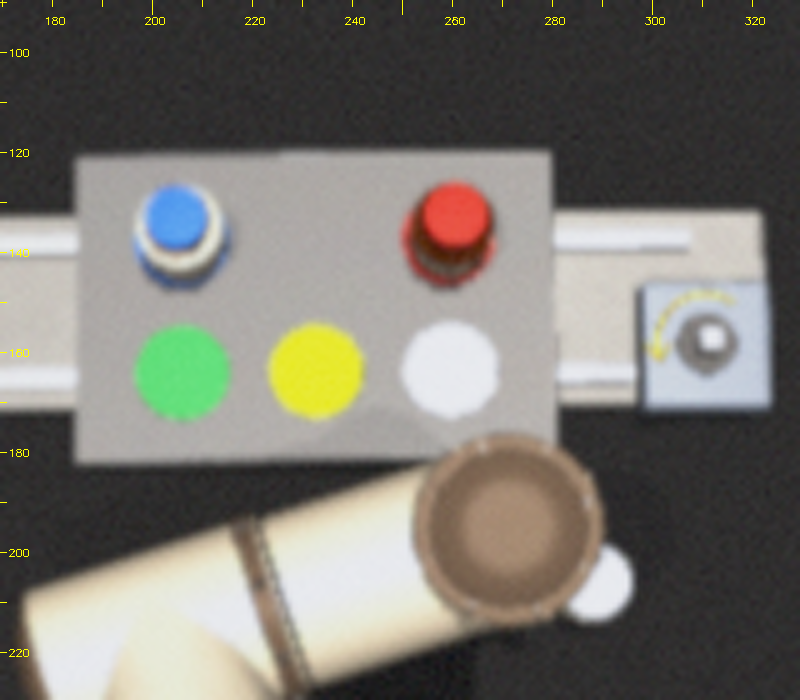

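View pics/s9.png

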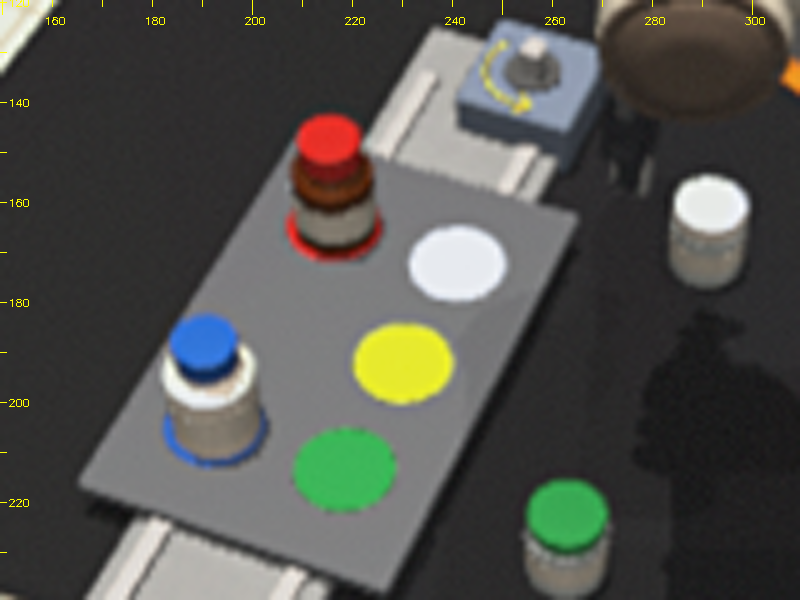

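```bash
python3 - <<'E'
from h import *
print(atz("top",204.9,132.9,114),atz("top",260.7,132.3,114),atz("side",190.5,187.9,114),atz("side",215.3,147.3,114))
for x,y in((651.4,152.4),(653.9,-24.1)): print(proj("top",(x,y,114)))
E
```

```text
[649.6081825  150.08548925 114.        ] [652.63994281 -24.41485575 114.        ] [645.44824651 153.15291656 114.        ] [649.46073341 -22.2231835  114.        ]
[204.16979319 132.33499491]
[260.59944389 131.90409485]
```

Call:
drive_tool(moves=[[[0.8,-0.004,-0.02,0,-0.003,-0.02,0.006],[0.8,-0.004,-0.035,0,0,-0.02,0],[0.8,-0.004,-0.035,0.01,0,0,0],[0.8,-0.004,-0.035,0.02,0,0,0],[0.8,-0.003,-0.025,0.02,0,0,0],[0.8,0,-0.01,0.015,0,0,0],[0.8,0,0,0.01,0,0,0],[0.8,0,0,0,0,0,0]]])

```text
clock: 21.2
position: [426.4, 143.3, 118.0]
ee_rot: [1.0, -0.008, 0.006, -0.002]
contact_force: [0.1, -0.0, 0.2]
gripper_width: 68.3
```

```bash
python3 - <<'E'
from h import *
plan(419,144.5,50,270.8)
E
```

```text
t21.20 pos [426.4 143.3 118. ] yd -90.94 w 68.3 F [ 0.1 -0.   0.2] q6 0.86 | shift m [-0.0083 -0.0007  0.0679] (|0.068|) rot [-0.0048 -0.0127 -0.0304]
```

Call:
drive_tool(moves=[[[0.8,-0.004,0,0.02,-0.004,-0.012,-0.03],[0.8,-0.004,-0.001,0.025,0,0,0],[0.8,0,0,0.015,0,0,0],[0.8,0,0,0.003,0,0,0],[0.8,0,0,0,0,0,0]]])

```text
clock: 21.7
position: [422.9, 143.5, 57.3]
ee_rot: [1.0, 0.003, 0.004, -0.003]
contact_force: [0.4, -0.7, 0.3]
gripper_width: 68.4
```

```bash
python3 - <<'E'
from h import *
plan(419,144.5,10,270.8)
E
```

```text
t21.70 pos [422.9 143.5  57.3] yd -89.68 w 68.4 F [ 0.4 -0.7  0.3] q6 0.88 | shift m [-0.0043 -0.0008  0.0473] (|0.047|) rot [-0.005  -0.0082 -0.0084]
```

Call:
drive_tool(moves=[[[0.8,-0.003,-0.001,0.012,-0.005,-0.008,-0.008],[0.8,-0.001,0,0.015,0,0,0],[0.8,0,0,0.011,0,0,0],[0.8,0,0,0.002,0,0,0],[0.8,0,0,0,0,0,0]]])

```text
clock: 22.2
position: [421.9, 145.9, 18.6]
ee_rot: [1.0, 0.006, 0.003, -0.002]
contact_force: [1.2, -1.2, -0.2]
gripper_width: 68.2
```

```bash
python3 - <<'E'
from h import *
plan(419,144.5,10,270.8)
E
```

```text
t22.20 pos [421.9 145.9  18.6] yd -89.30 w 68.2 F [ 1.2 -1.2 -0.2] q6 0.88 | shift m [-0.003   0.0014  0.0085] (|0.009|) rot [-0.0048 -0.0066 -0.0017]
```

Call:
drive_tool(moves=[[[0.8,-0.003,0.001,0.006,-0.004,-0.006,0],[0.8,0,0,0.002,0,0,0],[0,0,0,0,0,0,0],[0,0,0,0,0,0,0],[0,0,0,0,0,0,0],[0,0,0,0,0,0,0],[0,0,0,0,0,0,0]]])

```text
clock: 22.9
position: [419.5, 145.5, 11.7]
ee_rot: [1.0, 0.006, 0.001, -0.001]
contact_force: [-0.2, -0.2, -1.3]
gripper_width: 46.8
```

```bash
python3 - <<'E'
from h import *
plan(419,144.5,10,270.8)
E
```

```text
t22.90 pos [419.5 145.5  11.7] yd -89.29 w 46.8 F [-0.2 -0.2 -1.3] q6 0.88 | shift m [-0.0005  0.001   0.0017] (|0.002|) rot [-0.0025 -0.0026 -0.0016]
```

Call:
drive_tool(moves=[[[0,0,0,-0.015,0,0,0],[0,0,0,-0.03,0,0,0],[0,0.01,0,-0.02,0,0,0],[0,0.025,-0.001,-0.005,0,0,0],[0,0.03,-0.001,0,0,0,0],[0,0.03,-0.001,0,0,0,0],[0,0.025,-0.001,0,0,0,0],[0,0.012,-0.001,0,0,0,0],[0,0.003,0,0,0,0,0],[0,0,0,0,0,0,0]]])

```text
clock: 23.9
position: [555.9, 150.0, 81.8]
ee_rot: [1.0, 0.006, -0.002, 0.0]
contact_force: [-0.4, -0.2, -2.0]
gripper_width: 46.8
```

```bash
python3 - <<'E'
from h import *
plan(562.4,151.8,50,270.8)
E
```

```text
t23.90 pos [555.9 150.   81.8] yd -89.34 w 46.8 F [-0.4 -0.2 -2. ] q6 1.04 | shift m [ 0.0066 -0.0017  0.0317] (|0.032|) rot [ 0.0003  0.0033 -0.0025]
```

Call:
drive_tool(moves=[[[0,0.004,-0.002,0.01,0,0.003,-0.002],[0,0.002,-0.001,0.01,0,0,0],[0,0,0,0.008,0,0,0],[0,0,0,0.002,0,0,0],[0,0,0,0,0,0,0]]])

```text
clock: 24.4
position: [558.4, 152.7, 47.9]
ee_rot: [1.0, 0.007, -0.002, 0.001]
contact_force: [-0.7, 0.6, -1.3]
gripper_width: 46.5
```

```bash
python3 - <<'E'
from h import *
plan(562.4,151.8,42,270.8)
E
```

```text
t24.40 pos [558.4 152.7  47.9] yd -89.17 w 46.5 F [-0.7  0.6 -1.3] q6 1.04 | shift m [0.004  0.001  0.0059] (|0.007|) rot [0.0021 0.0047 0.0005]
```

Call:
drive_tool(moves=[[[0,0.003,0.001,0.002,0.002,0.004,0],[0,0.001,0,0.001,0,0,0],[0,0,0,0,0,0,0]]])

```text
clock: 24.7
position: [562.8, 151.9, 45.0]
ee_rot: [1.0, 0.007, 0.0, -0.0]
contact_force: [-0.3, -0.6, -1.0]
gripper_width: 46.6
```

```bash
python3 - <<'E'
from h import *
plan(562.4,151.8,42,270.8)
p,d=arm.get_image("side"); crop(p,170,150,290,250,6,"pics/s10.png")
E
```

```text
t24.70 pos [562.8 151.9  45. ] yd -89.14 w 46.6 F [-0.3 -0.6 -1. ] q6 1.04 | shift m [-0.0005  0.0001  0.003 ] (|0.003|) rot [-0.0003 -0.0003  0.001 ]
```

View pics/s10.png

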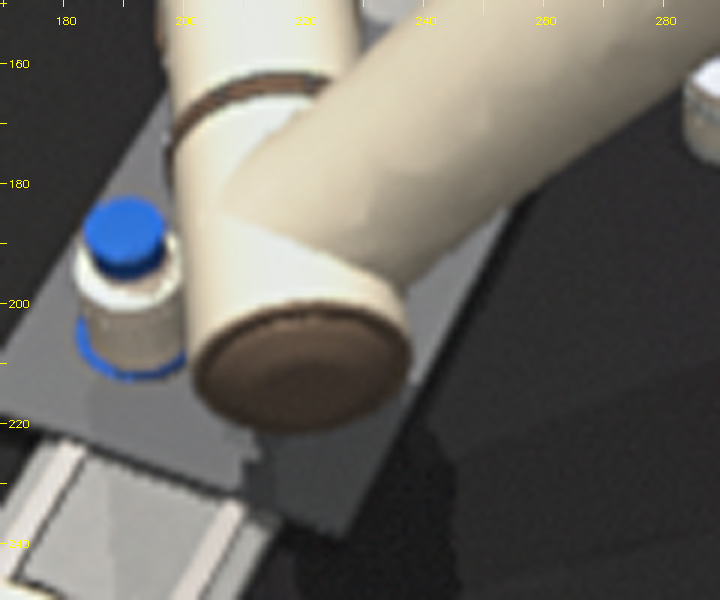

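Occluded; lower, release, retreat up and toward the white jar.

Call:
drive_tool(moves=[[[0,0,0,0.002,0,0,0],[0,0,0,0.0015,0,0,0],[0,0,0,0.001,0,0,0],[0.8,0,0,0,0,0,0],[0.8,0,0,0,0,0,0],[0.8,0,0,-0.001,0,0,0],[0.8,0,0,-0.012,0,0,0],[0.8,0,0,-0.035,0,0,0],[0.8,0,0,-0.035,0,0,0],[0.8,-0.015,0.02,-0.01,0,0,0],[0.8,-0.02,0.04,0,0,0,0],[0.8,-0.02,0.045,0,0,0,0],[0.8,-0.02,0.045,0,0,0,0],[0.8,-0.02,0.045,0,0,0,0],[0.8,-0.02,0.04,0,0,0,0],[0.8,-0.01,0.01,0,0,0,0],[0.8,0,0,0,0,0,0]]])

```text
clock: 26.45
position: [443.1, -101.0, 147.8]
ee_rot: [1.0, 0.011, 0.011, -0.002]
contact_force: [-0.1, -0.5, -0.2]
gripper_width: 68.2
```

```bash
python3 - <<'E'
from h import *
plan(424.3,-115.5,100,270.8)
p,d=arm.get_image("side"); crop(p,150,120,310,240,5,"pics/s11.png")
E
```

```text
t26.45 pos [ 443.1 -101.   147.8] yd -88.79 w 68.2 F [-0.1 -0.5 -0.2] q6 1.46 | shift m [-0.0201  0.0143  0.0473] (|0.053|) rot [-0.0035 -0.0214  0.0072]
```

View pics/s11.png

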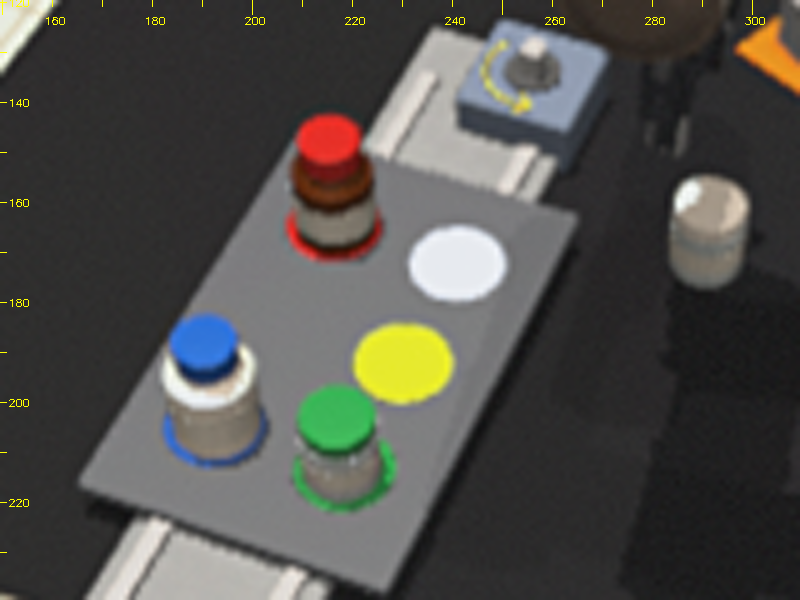

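```bash
python3 - <<'E'
from h import *
print(atz("side",217.1,203.1,86),atz("side",218.5,213.3,30))
E
```

```text
[560.1331689  154.54390777  86.        ] [560.28419226 151.48412108  30.        ]
```

Call:
drive_tool(moves=[[[0.8,-0.01,0.007,0.01,-0.003,-0.011,0.007],[0.8,-0.008,0.006,0.02,0,-0.01,0],[0.8,-0.003,0,0.025,0,0,0],[0.8,0,0,0.015,0,0,0],[0.8,0,0,0.005,0,0,0],[0.8,0,0,0,0,0,0]]])

```text
clock: 27.1
position: [425.9, -110.4, 69.3]
ee_rot: [1.0, 0.011, 0.001, 0.0]
contact_force: [-0.3, -0.2, 0.3]
gripper_width: 68.4
```

```bash
python3 - <<'E'
from h import *
plan(424.3,-115.5,12,270.8)
E
```

```text
t27.10 pos [ 425.9 -110.4   69.3] yd -88.69 w 68.4 F [-0.3 -0.2  0.3] q6 1.48 | shift m [-0.0018  0.005   0.0573] (|0.058|) rot [ 0.0001 -0.0017  0.0089]
```

Call:
drive_tool(moves=[[[0.8,-0.002,0.003,0.015,0,-0.002,0.009],[0.8,0,0.003,0.018,0,0,0],[0.8,0,0,0.013,0,0,0],[0.8,0,0,0.005,0,0,0],[0.8,0,0,0,0,0,0]]])

```text
clock: 27.6
position: [428.9, -114.6, 19.4]
ee_rot: [1.0, 0.01, 0.004, 0.0]
contact_force: [-0.9, -0.5, -0.8]
gripper_width: 68.4
```

```bash
python3 - <<'E'
from h import *
plan(424.3,-115.5,12,270.8)
E
```

```text
t27.60 pos [ 428.9 -114.6   19.4] yd -88.90 w 68.4 F [-0.9 -0.5 -0.8] q6 1.48 | shift m [-0.0047  0.0008  0.0074] (|0.009|) rot [ 0.0004 -0.0072  0.0052]
```

Call:
drive_tool(moves=[[[0.8,-0.004,0.001,0.005,0,-0.007,0.005],[0.8,-0.001,0,0.002,0,0,0],[0,0,0,0,0,0,0],[0,0,0,0,0,0,0],[0,0,0,0,0,0,0],[0,0,0,0,0,0,0],[0,0,0,0,0,0,0]]])

```text
clock: 28.3
position: [425.4, -115.3, 14.4]
ee_rot: [1.0, 0.007, 0.002, 0.0]
contact_force: [-0.1, -0.4, -1.5]
gripper_width: 46.5
```

```bash
python3 - <<'E'
from h import *
plan(424.3,-115.5,12,270.8)
E
```

```text
t28.30 pos [ 425.4 -115.3   14.4] yd -89.16 w 46.5 F [-0.1 -0.4 -1.5] q6 1.48 | shift m [-0.0011  0.0002  0.0024] (|0.003|) rot [ 0.0001 -0.0046  0.0007]
```

Call:
drive_tool(moves=[[[0,0,0,-0.015,0,0,0],[0,0,0,-0.03,0,0,0],[0,0.01,-0.006,-0.02,0,0,0],[0,0.025,-0.016,-0.005,0,0,0],[0,0.03,-0.019,0,0,0,0],[0,0.03,-0.019,0,0,0,0],[0,0.025,-0.016,0,0,0,0],[0,0.012,-0.008,0,0,0,0],[0,0.004,-0.002,0,0,0,0],[0,0,0,0,0,0,0]]])

```text
clock: 29.3
position: [560.3, -24.7, 84.2]
ee_rot: [1.0, 0.005, -0.002, -0.001]
contact_force: [-0.2, 0.4, -1.5]
gripper_width: 46.6
```

```bash
python3 - <<'E'
from h import *
plan(566,-24.8,52,270.8)
E
```

```text
t29.30 pos [560.3 -24.7  84.2] yd -89.38 w 46.6 F [-0.2  0.4 -1.5] q6 1.34 | shift m [0.0058 0.0002 0.0322] (|0.033|) rot [-0.0012  0.0034 -0.0032]
```

Call:
drive_tool(moves=[[[0,0.004,0,0.01,0,0.003,-0.003],[0,0.003,0,0.01,0,0,0],[0,0.001,0,0.008,0,0,0],[0,0,0,0.002,0,0,0],[0,0,0,0,0,0,0]]])

```text
clock: 29.8
position: [564.7, -26.9, 50.2]
ee_rot: [1.0, 0.005, -0.003, -0.0]
contact_force: [0.4, 0.3, 0.1]
gripper_width: 46.3
```

```bash
python3 - <<'E'
from h import *
plan(566,-24.8,45,270.8)
E
```

```text
t29.80 pos [564.7 -26.9  50.2] yd -89.38 w 46.3 F [0.4 0.3 0.1] q6 1.35 | shift m [ 0.0014 -0.0021  0.0052] (|0.006|) rot [-0.0007  0.0057 -0.0031]
```

Call:
drive_tool(moves=[[[0,0.001,-0.002,0.002,0,0.005,-0.003],[0,0,0,0.001,0,0,0],[0,0,0,0,0,0,0]]])

```text
clock: 30.1
position: [565.7, -24.9, 47.3]
ee_rot: [1.0, 0.007, 0.0, -0.0]
contact_force: [0.3, 0.5, -1.1]
gripper_width: 46.3
```

```bash
python3 - <<'E'
from h import *
plan(566,-24.8,45,270.8)
p,d=arm.get_image("top"); crop(p,170,90,330,210,5,"pics/t12.png")
E
```

```text
t30.10 pos [565.7 -24.9  47.3] yd -89.20 w 46.3 F [ 0.3  0.5 -1.1] q6 1.34 | shift m [ 0.0003 -0.0001  0.0023] (|0.002|) rot [-0.0007 -0.0002  0.0001]
```

View pics/t12.png

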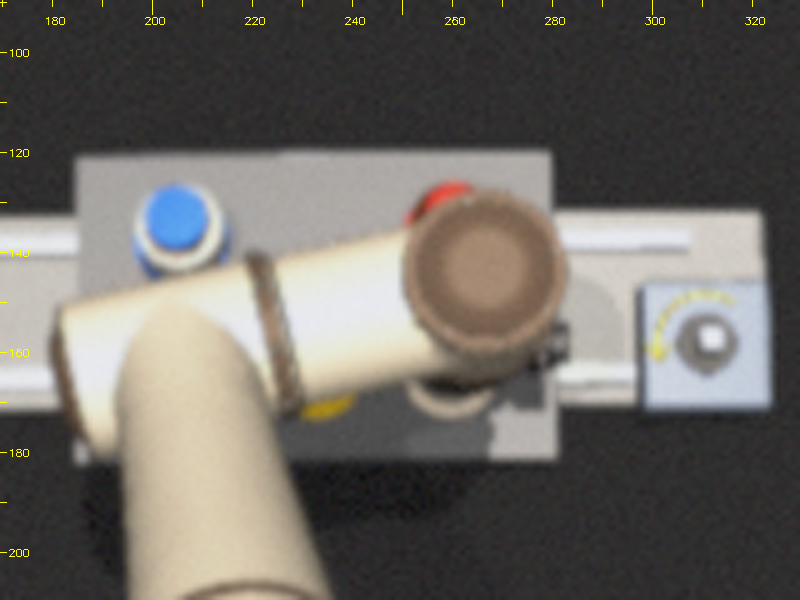

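Call:
drive_tool(moves=[[[0,0,0,0.002,0,0,0],[0,0,0,0.0015,0,0,0],[0,0,0,0.001,0,0,0],[0.8,0,0,0,0,0,0],[0.8,0,0,0,0,0,0],[0.8,0,0,-0.001,0,0,0],[0.8,0,0,-0.012,0,0,0],[0.8,0,0,-0.035,0,0,0],[0.8,0,0,-0.04,0,0,0],[0.8,0,0,-0.03,0,0,0],[0.8,-0.01,0.02,0,0,0,0],[0.8,-0.017,0.037,0,0,0,0],[0.8,-0.017,0.037,0,0,0,0],[0.8,-0.017,0.037,0,0,0,0],[0.8,-0.017,0.037,0,0,0,0],[0.8,-0.017,0.037,0,0,0,0],[0.8,-0.017,0.037,0,0,0,0],[0.8,-0.017,0.037,0,0,0,0],[0.8,-0.005,0.01,0,0,0,0],[0.8,0,0,0,0,0,0]]])

```text
clock: 32.15
position: [437.4, -326.8, 181.2]
ee_rot: [1.0, 0.01, 0.012, 0.002]
contact_force: [0.7, -0.6, 0.5]
gripper_width: 68.4
```

```bash
python3 - <<'E'
from h import *
plan(424,-333,150,232.5)
p,d=arm.get_image("top"); crop(p,170,90,330,210,5,"pics/t13.png"); crop(p,300,180,420,275,6,"pics/t13b.png")
np.savez("t13.npz",p=p,d=d)
p,d=arm.get_image("side"); crop(p,150,110,310,230,5,"pics/s13.png"); crop(p,240,110,270,140,20,"pics/s13b.png")
E
```

```text
t32.15 pos [ 437.4 -326.8  181.2] yd -88.80 w 68.4 F [ 0.7 -0.6  0.5] q6 1.94 | shift m [-0.0143  0.0058  0.0309] (|0.035|) rot [-0.0037 -0.025   0.6754]
```

View pics/t13.png

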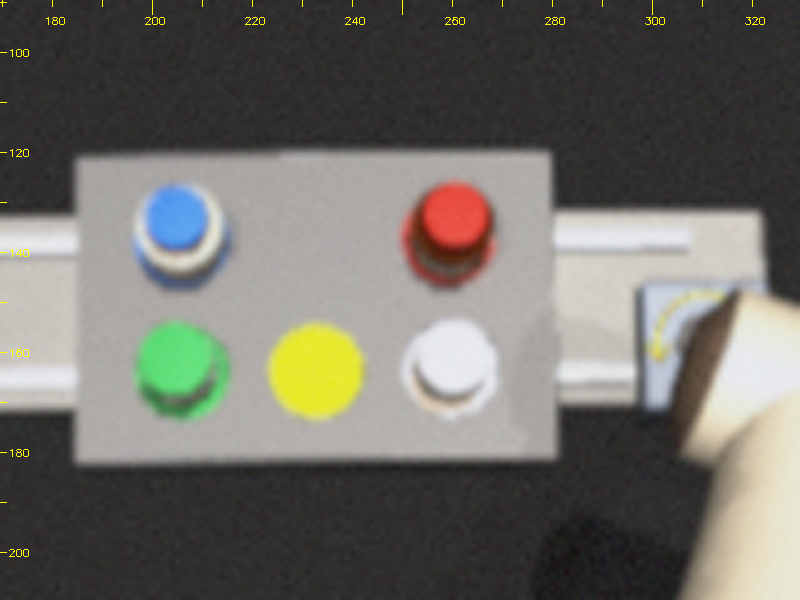

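View pics/t13b.png

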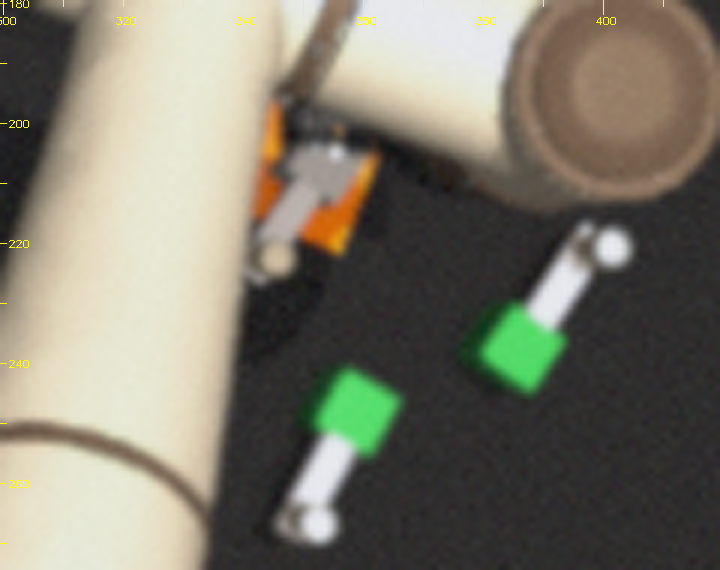

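View pics/s13.png

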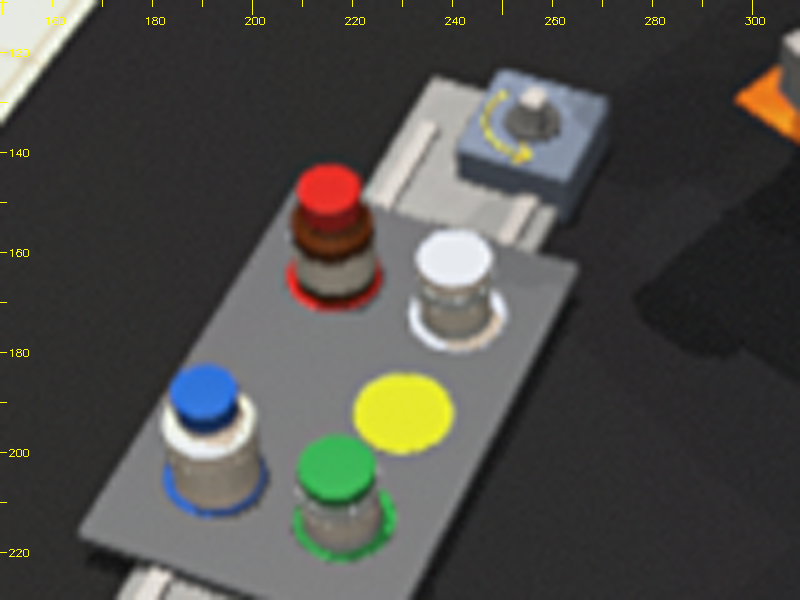

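View pics/s13b.png

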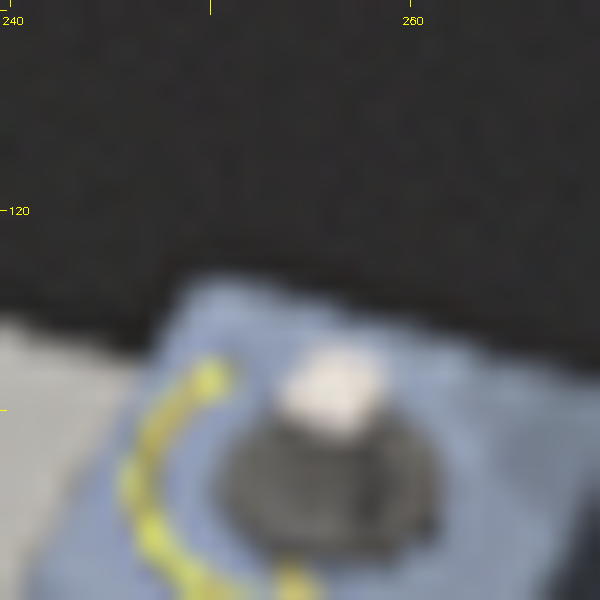

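```bash
python3 - <<'E'
from h import *
for n,(u,v,z) in dict(g=(204.5,160.9,86),w=(260.5,160.9,86),gd=(205.9,163.9,30),wd=(259.7,163.5,30)).items(): print(n,atz("top",u,v,z))
for n,(u,v,z) in dict(g=(217.1,203.1,86),w=(240.5,160.9,86),gd=(218.5,213.3,30),wd=(240.9,172.1,30)).items(): print(n,atz("side",u,v,z))
a=np.load("top0.npz");b=np.load("side0.npz")
print(a["d"][150:166,304:322].astype(int)); 
crop(a["p"],300,145,325,170,20,"pics/sh_t.png"); crop(b["p"],243,118,273,143,20,"pics/sh_s.png")
E
```

```text
g [565.19718563 152.02530769  86.        ]
w [566.29859141 -25.20186826  86.        ]
gd [563.43443616 151.24405423  30.        ]
wd [565.85599002 -25.330446    30.        ]
g [560.1331689  154.54390777  86.        ]
w [563.86680676 -23.73332939  86.        ]
gd [560.28419226 151.48412108  30.        ]
wd [563.91203586 -24.81298454  30.        ]
[[1535 1539 1531 1536 1541 1542 1535 1545 1542 1542 1538 1537 1537 1543
  1540 1540 1538 1540]
 [1538 1542 1534 1537 1544 1536 1539 1538 1530 1540 1537 1541 1542 1541
  1541 1541 1536 1537]
 [1539 1536 1535 1531 1543 1535 1539 1541 1536 1536 1545 1537 1538 1541
  1542 1546 1539 1538]
 [1541 1541 1541 1540 1543 1535 1536 1543 1533 1533 1537 1536 1537 1537
  1539 1542 1541 1539]
 [1539 1538 1533 1535 1539 1537 1531 1532 1533 1530 1539 1528 1537 1535
  1537 1534 1542 1540]
 [1536 1538 1534 1532 1534 1533 1538 1535 1532 1542 1533 1538 1533 1537
  1543 1544 1531 1539]
 [1536 1538 1535 1525 1537 1534 1516 1514 1511 1512 1509 1537 1533 1540
  1536 1539 1535 1540]
 [1541 1534 1537 1536 1535 1534 1512 1507 1508 1505 1512 1535 1532 1538
  1543 1531 1534 1539]
 [1537 1539 1528 1534 1533 1537 1509 1504 1503 1509 1506 1538 1540 1530
  1532 1546 1534 1539]
 [1537 1533 1534 1534 1534 1531 1519 1508 1508 1508 1513 1530 1532 1533
  1542 1539 1534 1530]
 [1536 1541 1533 1528 1535 1534 1520 1519 1516 1519 1522 1534 1530 1530
  1531 1540 1538 1533]
 [1543 1538 1522 1531 1533 1531 1544 1530 1542 1536 1536 1526 1531 1543
  1533 1539 1536 1538]
 [1535 1533 1537 1535 1530 1528 1538 1527 1527 1537 1537 1533 1534 1535
  1537 1541 1536 1537]
 [1534 1538 1530 1532 1534 1533 1528 1538 1534 1533 1531 1531 1535 1530
  1537 1537 1536 1534]
 [1536 1531 1528 1539 1537 1533 1537 1527 1531 1536 1544 1533 1533 1538
  1533 1534 1531 1532]
 [1531 1526 1534 1533 1533 1530 1535 1536 1535 1538 1536 1535 1527 1542
  1539 1531 1536 1535]]
```

View pics/sh_t.png

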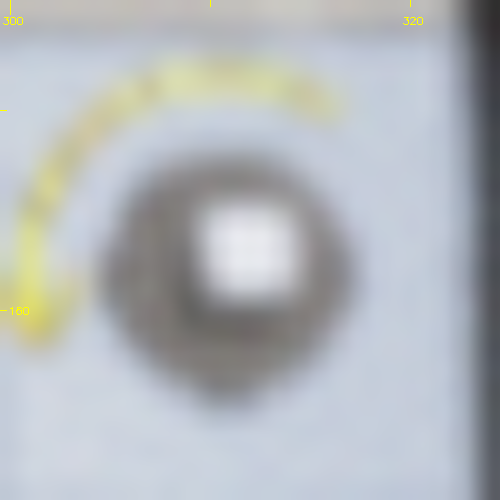

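View pics/sh_s.png

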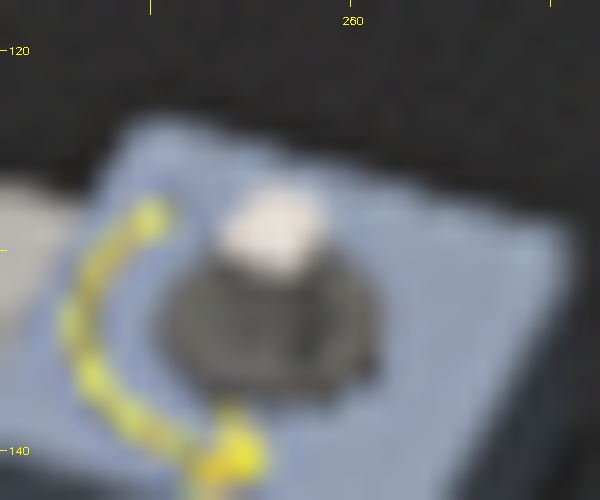

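```bash
python3 - <<'E'
from h import *
print("gear c",atz("top",310.9,158.7,43),"collar top",atz("top",311,158.35,48))
for x,y in((580,-189),(581.6,-190.8),(578.5,-187)):
    print(proj("top",(x,y,48)),proj("top",(x,y,75)),proj("side",(x,y,48)),proj("side",(x,y,75)))
# side collar: mask of dark gray around
b=np.load("side0.npz");a=np.load("top0.npz")
for n,im,(u0,v0,u1,v1) in(("side",b["p"],(248,122,266,140)),("top",a["p"],(303,148,320,168))):
    s=im[v0:v1,u0:u1].astype(int); m=(s.max(2)-s.min(2)<20)&(s.max(2)<150)&(s.max(2)>60)
    print(n); print("\n".join("".join("#" if t else "." for t in r) for r in m)); print(u0,v0)
E
```

```text
gear c [ 581.25988819 -192.59696452   43.        ] collar top [ 581.65729082 -192.15105783   48.        ]
[310.04843724 158.84314105] [311.33478423 157.5912893 ] [255.87899978 133.62329026] [255.95400723 127.95790533]
[310.58987642 158.3633586 ] [311.88537414 157.10334948] [255.65135254 133.1471345 ] [255.72325898 127.480252  ]
[309.44563006 159.29220949] [310.72174137 158.0479775 ] [256.05757498 134.13042389] [256.1350368  128.46663597]
side
..................
...#..............
.#...##...........
#........#........
............##....
................#.
..................
..................
.....#.....#......
....####..###.....
...###########....
...###########....
...###########....
...###########....
....##########....
.....########.....
.....#.#..........
..................
248 122
top
.................
.................
.................
.................
.................
.......###.......
.....######......
....###..........
...####..........
...####......#...
..#####.....##...
..#####.....##...
...###########...
...##########....
....########.....
......#####......
.......##........
.................
.................
.................
303 148
```

Call:
drive_tool(moves=[[[0.8,0,0,0,0,-0.012,0.12],[0.8,0,0,0,0,-0.012,0.135],[0.8,0,0,0,0,0,0.135],[0.8,0,0,0,0,0,0.135],[0.8,0,0,0,0,0,0.11],[0.8,0,0,0,0,0,0.02],[0.8,0,0,0,0,0,0]]])

```text
clock: 32.95
position: [443.8, -315.6, 182.5]
ee_rot: [0.949, -0.315, 0.001, 0.0]
contact_force: [-0.9, 1.3, -0.4]
gripper_width: 68.6
```

```bash
python3 - <<'E'
from h import *
plan(424.3,-333,80,232.5)
E
```

```text
t32.95 pos [ 443.8 -315.6  182.5] yd -126.71 w 68.6 F [-0.9  1.3 -0.4] q6 1.25 | shift m [-0.0054  0.0256  0.1025] (|0.106|) rot [-0.     -0.0017  0.0138]
```

Call:
drive_tool(moves=[[[0.8,-0.003,0.012,0.01,0,-0.002,0.014],[0.8,-0.002,0.012,0.02,0,0,0],[0.8,0,0.002,0.025,0,0,0],[0.8,0,0,0.02,0,0,0],[0.8,0,0,0.005,0,0,0],[0.8,0,0,0,0,0,0]]])

```text
clock: 33.55
position: [421.6, -333.6, 98.4]
ee_rot: [0.948, -0.318, -0.0, -0.0]
contact_force: [-0.3, 0.3, 1.3]
gripper_width: 68.3
```

```bash
python3 - <<'E'
from h import *
plan(424.3,-333,50,232.5)
p,d=arm.get_image("side"); crop(p,270,80,370,170,7,"pics/s14.png")
E
```

```text
t33.55 pos [ 421.6 -333.6   98.4] yd -127.12 w 68.3 F [-0.3  0.3  1.3] q6 1.29 | shift m [ 0.0018 -0.0021  0.0484] (|0.048|) rot [-0.0003  0.001   0.0067]
```

View pics/s14.png

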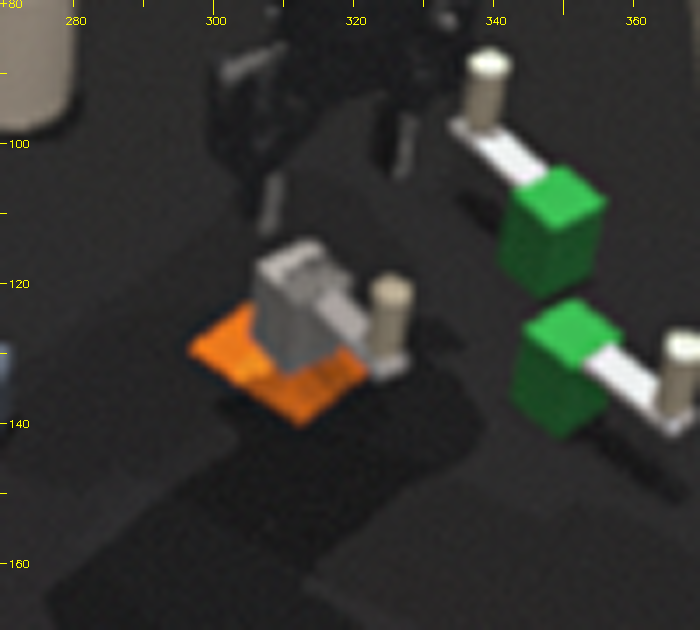

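Call:
drive_tool(moves=[[[0.8,0.001,-0.002,0.015,0,0.001,0.006],[0.8,0.001,0,0.025,0,0,0],[0.8,0,0,0.02,0,0,0],[0.8,0,0,0.01,0,0,0],[0.8,0,0,0,0,0,0]]])

```text
clock: 34.1
position: [429.6, -335.8, 32.8]
ee_rot: [0.947, -0.32, 0.007, 0.001]
contact_force: [0.1, -0.0, 0.1]
gripper_width: 68.3
```

```bash
python3 - <<'E'
from h import *
plan(424.3,-333,15,232.5)
E
```

```text
t34.10 pos [ 429.6 -335.8   32.8] yd -127.30 w 68.3 F [ 0.1 -0.   0.1] q6 1.28 | shift m [-0.0062  0.001   0.0177] (|0.019|) rot [-0.003  -0.014   0.0034]
```

Call:
drive_tool(moves=[[[0.8,-0.004,0.001,0.008,-0.003,-0.012,0.003],[0.8,-0.002,0,0.006,0,0,0],[0.8,0,0,0.002,0,0,0],[0.8,0,0,0,0,0,0]]])

```text
clock: 34.5
position: [426.0, -333.8, 18.6]
ee_rot: [0.947, -0.321, 0.003, 0.001]
contact_force: [0.6, -0.7, 0.3]
gripper_width: 68.6
```

```bash
python3 - <<'E'
from h import *
plan(424.3,-333,15,232.5)
E
```

```text
t34.50 pos [ 426.  -333.8   18.6] yd -127.43 w 68.6 F [ 0.6 -0.7  0.3] q6 1.28 | shift m [-0.0019  0.0005  0.0036] (|0.004|) rot [-0.0009 -0.0068  0.0012]
```

Call:
drive_tool(moves=[[[0.8,-0.002,0.0005,0.003,0,-0.006,0.001],[0,0,0,0,0,0,0],[0,0,0,0,0,0,0],[0,0,0,0,0,0,0],[0,0,0,0,0,0,0],[0,0,0,0,0,0,0],[0,0,0,0,0,0,0],[0,0,0,0,0,0,0]]])

```text
clock: 35.3
position: [424.8, -333.2, 16.3]
ee_rot: [0.947, -0.321, 0.001, -0.0]
contact_force: [-0.4, -0.8, -0.3]
gripper_width: 33.6
```

```bash
python3 - <<'E'
from h import *
plan(424.3,-333,15,232.5)
print(arm.read_state()["wrist_torque"])
E
```

```text
t35.30 pos [ 424.8 -333.2   16.3] yd -127.48 w 33.6 F [-0.4 -0.8 -0.3] q6 1.28 | shift m [-0.0006  0.0001  0.0013] (|0.001|) rot [-0.0015 -0.0026  0.0004]
[ 0.0042874  -0.02168705 -0.02480264]
```

Call:
drive_tool(moves=[[[0,0,0,-0.01,0,0,0],[0,0,0,-0.025,0,0,0],[0,0,0,-0.03,0,0,0],[0,0,0,-0.03,0,0,0],[0,0,0,-0.012,0,0,-0.06],[0,0,0,-0.002,0,0,-0.12],[0,0,0,-0.001,0,0,-0.13],[0,0,0,-0.001,0,0,-0.13],[0,0,0,-0.001,0,0,-0.12],[0,0,0,0,0,0,-0.08],[0,0,0,0,0,0,-0.02],[0,0,0,0,0,0,0]]])

```text
clock: 36.5
position: [418.6, -330.1, 134.8]
ee_rot: [1.0, 0.014, -0.002, -0.003]
contact_force: [0.4, 0.1, -3.2]
gripper_width: 33.3
```

```bash
python3 - <<'E'
from h import *
plan(580.7,-190.2,115,270.8)
p,d=arm.get_image("side"); crop(p,230,60,370,170,5,"pics/s15.png")
E
```

```text
t36.50 pos [ 418.6 -330.1  134.8] yd -88.41 w 33.3 F [ 0.4  0.1 -3.2] q6 1.97 | shift m [ 0.166  -0.1352  0.0199] (|0.215|) rot [-0.0065  0.0043  0.0138]
```

View pics/s15.png

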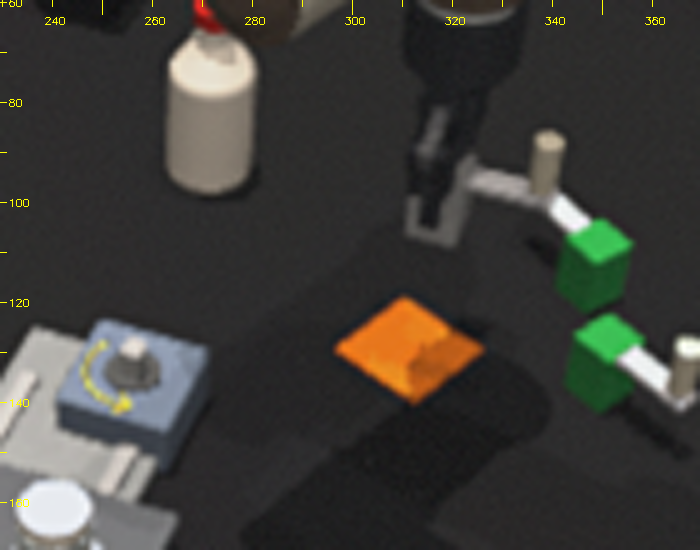

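Call:
drive_tool(moves=[[[0,0.012,-0.01,0,-0.006,0.004,0.013],[0,0.025,-0.02,0,0,0,0],[0,0.03,-0.024,0,0,0,0],[0,0.03,-0.024,0,0,0,0],[0,0.03,-0.024,0,0,0,0],[0,0.02,-0.018,0,0,0,0],[0,0.01,-0.008,0,0,0,0],[0,0.003,-0.002,0,0,0,0],[0,0,0,0,0,0,0]]])

```text
clock: 37.45
position: [580.3, -193.9, 133.3]
ee_rot: [1.0, -0.0, -0.002, -0.001]
contact_force: [0.3, 0.1, -2.5]
gripper_width: 33.4
```

```bash
python3 - <<'E'
from h import *
print(atz("side",311.5,129.5,4))
plan(580.7,-190.2,100,270.8)
p,d=arm.get_image("side"); crop(p,230,90,310,170,7,"pics/s16.png")
p,d=arm.get_image("top"); crop(p,280,120,360,200,7,"pics/t16.png")
E
```

```text
[ 421.05352079 -327.01206104    4.        ]
t37.45 pos [ 580.3 -193.9  133.3] yd -90.00 w 33.4 F [ 0.3  0.1 -2.5] q6 1.63 | shift m [ 0.0005 -0.0036  0.0333] (|0.033|) rot [-0.0019  0.005  -0.014 ]
```

View pics/s16.png

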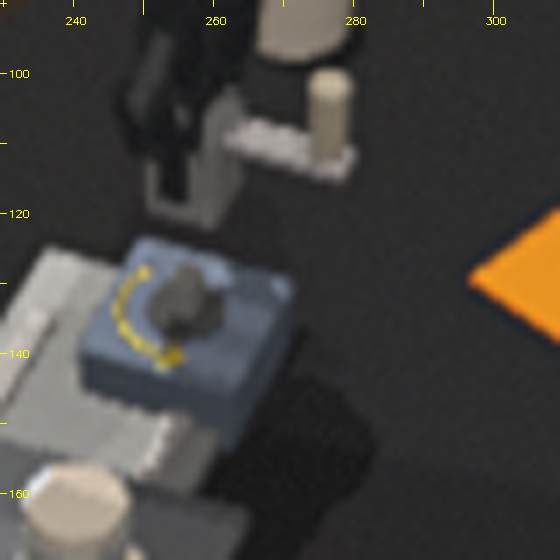

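View pics/t16.png

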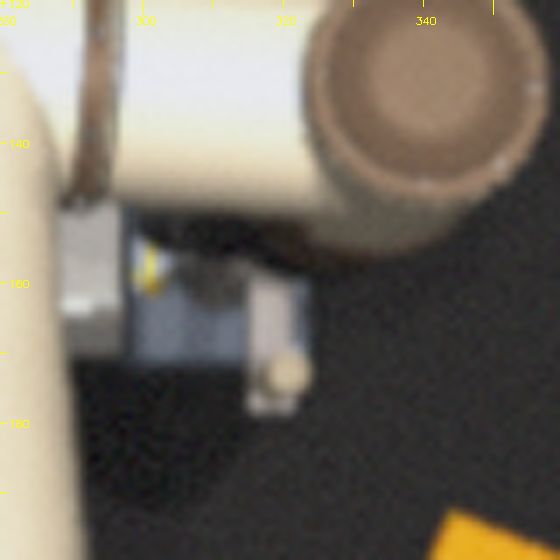

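```bash
python3 - <<'E'
from h import *
print(atz("top",320.9,172.4,214)+[65,-.9*0,0])
print(atz("side",276.5,101,214))
E
```

```text
[ 580.37295994 -194.5203489   214.        ]
[ 513.61035543 -193.06658206  214.        ]
```

Call:
drive_tool(moves=[[[0,0.001,-0.003,0.008,-0.002,0.004,-0.013],[0,0,-0.001,0.012,0,0,0],[0,0,0,0.008,0,0,0],[0,0,0,0.002,0,0,0],[0,0,0,0,0,0,0]]])

```text
clock: 38.05
position: [577.2, -192.7, 100.2]
ee_rot: [1.0, 0.004, -0.002, -0.0]
contact_force: [0.2, -0.5, -2.1]
gripper_width: 33.3
```

```bash
python3 - <<'E'
from h import *
plan(580.7,-190.2,80,270.8)
E
```

```text
t38.05 pos [ 577.2 -192.7  100.2] yd -89.52 w 33.3 F [ 0.2 -0.5 -2.1] q6 1.64 | shift m [ 0.0036 -0.0024  0.0202] (|0.021|) rot [-0.0003  0.0037 -0.0057]
```

Call:
drive_tool(moves=[[[0,0.003,-0.001,0.001,0,0.004,-0.005],[0,0.001,-0.001,0.002,0,0,0],[0,0,0,0,0,0,0]]])

```text
clock: 38.35
position: [581.9, -190.7, 97.3]
ee_rot: [1.0, 0.007, 0.001, -0.0]
contact_force: [-0.1, 0.3, -2.1]
gripper_width: 33.3
```

```bash
python3 - <<'E'
from h import *
plan(581,-190.5,80,270.8)
p,d=arm.get_image("side"); crop(p,235,90,295,150,10,"pics/s17.png")
E
```

```text
t38.35 pos [ 581.9 -190.7   97.3] yd -89.22 w 33.3 F [-0.1  0.3 -2.1] q6 1.64 | shift m [-0.001  -0.0002  0.0173] (|0.017|) rot [-0.     -0.0015 -0.0004]
```

View pics/s17.png

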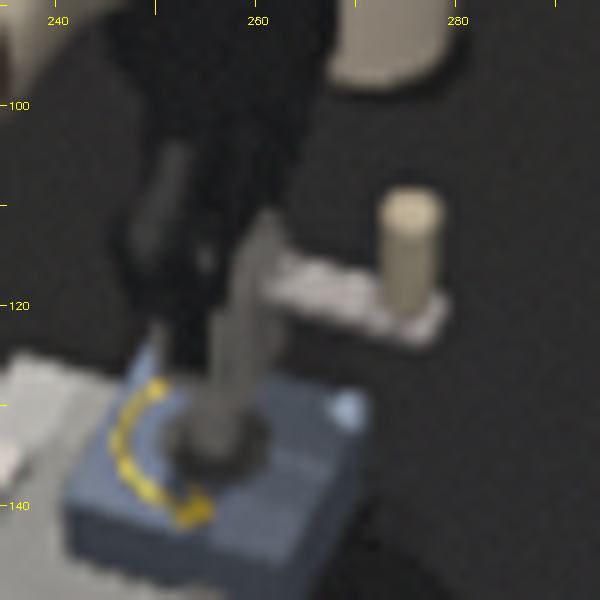

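Call:
drive_tool(moves=[[[0,-0.001,0,0.004,0,-0.0015,0],[0,0,0,0.005,0,0,0],[0,0,0,0.004,0,0,0],[0,0,0,0.003,0,0,0]]])

```text
clock: 38.8
position: [581.6, -190.7, 81.1]
ee_rot: [1.0, 0.007, 0.001, 0.0]
contact_force: [-0.4, 0.1, -2.7]
gripper_width: 33.5
```

```bash
python3 - <<'E'
from h import *
plan(581,-190.5,60,270.8)
print(arm.read_state()["wrist_torque"])
E
```

```text
t38.80 pos [ 581.6 -190.7   81.1] yd -89.20 w 33.5 F [-0.4  0.1 -2.7] q6 1.64 | shift m [-0.0006 -0.0003  0.0211] (|0.021|) rot [ 0.0004 -0.0021  0.0001]
[ 0.03418722 -0.00330735  0.00279367]
```

Call:
drive_tool(moves=[[[0,-0.0005,0,0.003,0,-0.002,0],[0,0,0,0.004,0,0,0],[0,0,0,0.004,0,0,0],[0,0,0,0.003,0,0,0]]])

```text
clock: 39.2
position: [581.8, -190.9, 66.0]
ee_rot: [1.0, 0.007, 0.001, 0.0]
contact_force: [0.0, 0.1, -3.0]
gripper_width: 33.4
```

```bash
python3 - <<'E'
from h import *
plan(581,-190.5,60,270.8)
print(arm.read_state()["wrist_torque"])
E
```

```text
t39.20 pos [ 581.8 -190.9   66. ] yd -89.18 w 33.4 F [ 0.   0.1 -3. ] q6 1.64 | shift m [-0.0008 -0.0004  0.006 ] (|0.006|) rot [ 0.0007 -0.0015  0.0003]
[-0.02804819 -0.14600554  0.02099537]
```

Slides on cleanly. Down to the collar.

Call:
drive_tool(moves=[[[0,-0.0005,0,0.003,0,-0.001,0],[0,0,0,0.002,0,0,0],[0,0,0,0.001,0,0,0],[0,0,0,0.001,0,0,0]]])

```text
clock: 39.6
position: [581.9, -190.9, 60.3]
ee_rot: [1.0, 0.008, 0.001, 0.001]
contact_force: [-2.0, 1.7, 5.9]
gripper_width: 33.6
```

```bash
python3 - <<'E'
from h import *
plan(581,-190.5,60,270.8)
print(arm.read_state()["wrist_torque"])
E
```

```text
t39.60 pos [ 581.9 -190.9   60.3] yd -89.13 w 33.6 F [-2.   1.7  5.9] q6 1.64 | shift m [-0.0009 -0.0005  0.0003] (|0.001|) rot [ 0.0016 -0.0012  0.0013]
[ 0.603023    0.69918661 -0.06698212]
```

Call:
drive_tool(moves=[[[0.8,0,0,0,0,0,0],[0.8,0,0,0,0,0,0],[0.8,0,0,-0.001,0,0,0],[0.8,0,0,-0.012,0,0,0],[0.8,0,0,-0.035,0,0,0],[0.8,0,0,-0.04,0,0,0],[0.8,0,0,-0.03,0,0,0],[0.8,-0.005,0,-0.01,0,0,0],[0.8,-0.02,0,0,0,0,0],[0.8,-0.025,0,0,0,0,0],[0.8,-0.012,0,0,0,0,0],[0.8,0,0,0,0,0,0]]])

```text
clock: 40.8
position: [517.2, -192.4, 196.8]
ee_rot: [1.0, 0.008, 0.002, 0.001]
contact_force: [1.1, 0.1, -0.6]
gripper_width: 68.2
```

```bash
python3 - <<'E'
from h import *
plan(516.7,-191.7,106,270.8)
p,d=arm.get_image("side"); crop(p,235,90,315,160,9,"pics/s18.png")
p,d=arm.get_image("top"); crop(p,280,120,360,200,7,"pics/t18.png")
E
```

```text
t40.80 pos [ 517.2 -192.4  196.8] yd -89.13 w 68.2 F [ 1.1  0.1 -0.6] q6 1.65 | shift m [-0.0009 -0.0009  0.0908] (|0.091|) rot [ 0.0028 -0.0044  0.0012]
```

View pics/s18.png

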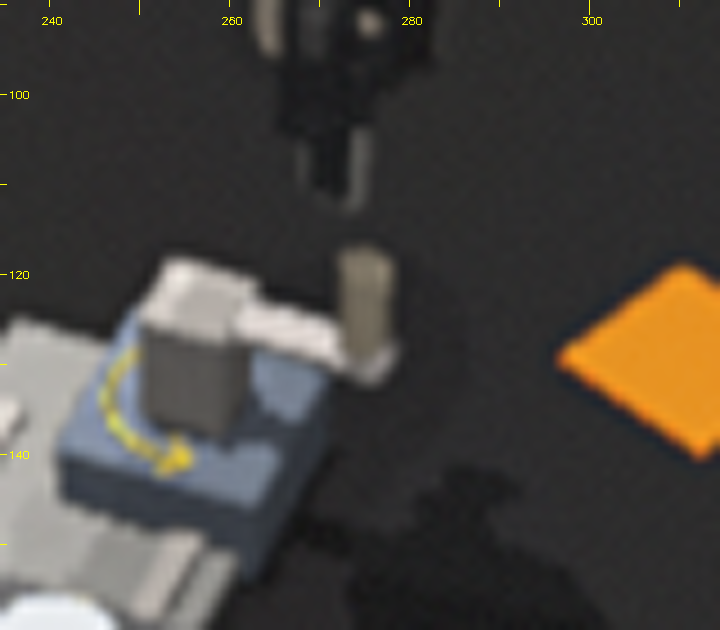

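View pics/t18.png

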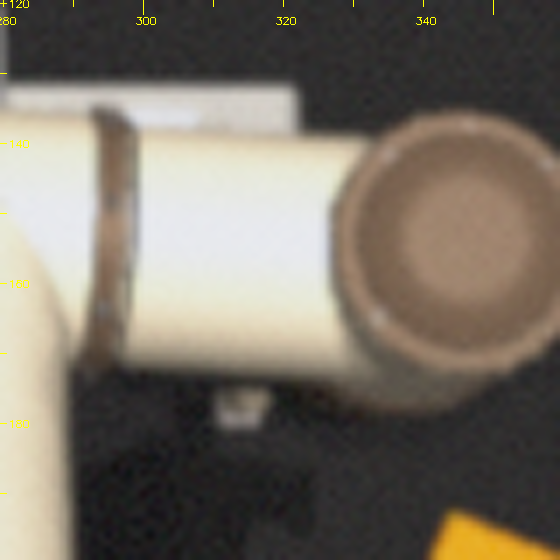

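Call:
drive_tool(moves=[[[0.8,-0.001,-0.001,0.015,0.003,-0.004,0.001],[0.8,0,0,0.025,0,0,0],[0.8,0,0,0.022,0,0,0],[0.8,0,0,0.01,0,0,0],[0.8,0,0,0.002,0,0,0],[0.8,0,0,0,0,0,0]]])

```text
clock: 41.5
position: [521.1, -191.1, 114.8]
ee_rot: [1.0, 0.008, -0.001, -0.0]
contact_force: [-1.0, -0.2, -0.1]
gripper_width: 69.0
```

```bash
python3 - <<'E'
from h import *
plan(516.7,-191.7,108,270.8)
E
```

```text
t41.50 pos [ 521.1 -191.1  114.8] yd -89.13 w 69.0 F [-1.  -0.2 -0.1] q6 1.65 | shift m [-0.0044  0.0005  0.0068] (|0.008|) rot [-0.0004  0.0024  0.0012]
```

Call:
drive_tool(moves=[[[0.8,-0.003,0,0.003,0,0.002,0.001],[0.8,-0.001,0,0.002,0,0,0],[0,0,0,0,0,0,0],[0,0,0,0,0,0,0],[0,0,0,0,0,0,0],[0,0,0,0,0,0,0],[0,0,0,0,0,0,0],[0,0,0,0,0,0,0]]])

```text
clock: 42.3
position: [518.9, -191.4, 112.5]
ee_rot: [1.0, 0.007, 0.003, 0.0]
contact_force: [-0.1, 0.1, -1.8]
gripper_width: 16.1
```

```bash
python3 - <<'E'
from h import *
plan(516.7,-191.7,108,270.8)
E
```

```text
t42.30 pos [ 518.9 -191.4  112.5] yd -89.18 w 16.1 F [-0.1  0.1 -1.8] q6 1.65 | shift m [-0.0023  0.0003  0.0045] (|0.005|) rot [ 0.0004 -0.0065  0.0004]
```

```bash
cat >> h.py <<'E'
def arc(cx,cy,n,step,z0,r=65.,gain=1.0,yd=270.8):
    s=arm.read_state(); p=np.array(s["position"]); q=R.from_quat(s["ee_rot"])
    th=np.degrees(np.arctan2(p[1]-cy,p[0]-cx))%360
    print("t%.2f th %.1f rad %.1f z %.1f F %s T %s w %.1f q6 %.2f"%(s["clock"],th,np.hypot(p[0]-cx,p[1]-cy),p[2],np.round(s["contact_force"],1),np.round(s["wrist_torque"],2),s["gripper_width"],s["joints"][5]))
    prev=np.r_[p[:2]]
    for i in range(1,n+1):
        a=np.radians(th+step*i); t=np.array([cx+r*np.cos(a),cy+r*np.sin(a)])
        d=q.inv().apply(np.r_[t-prev,0])*gain; prev=t
        print("[0, %.4f, %.4f, 0, 0, 0, 0],"%(d[0]/1000,d[1]/1000),end=" ")
    print(); plan(z=z0,yd=yd)
E
python3 -c "
from h import *
arc(583.9,-190.6,9,10,112)"
```

```text
t42.30 th 180.7 rad 65.0 z 112.5 F [-0.1  0.1 -1.8] T [ 0.   -0.   -0.04] w 16.1 q6 1.65
[0, 0.0009, 0.0113, 0, 0, 0, 0], [0, 0.0029, 0.0110, 0, 0, 0, 0], [0, 0.0048, 0.0103, 0, 0, 0, 0], [0, 0.0065, 0.0093, 0, 0, 0, 0], [0, 0.0080, 0.0080, 0, 0, 0, 0], [0, 0.0093, 0.0065, 0, 0, 0, 0], [0, 0.0103, 0.0048, 0, 0, 0, 0], [0, 0.0109, 0.0030, 0, 0, 0, 0], [0, 0.0113, 0.0010, 0, 0, 0, 0], 
t42.30 pos [ 518.9 -191.4  112.5] yd -89.18 w 16.1 F [-0.1  0.1 -1.8] q6 1.65 | shift m [-0.     -0.      0.0005] (|0.001|) rot [ 0.0004 -0.0065  0.0004]
```

Test with the first four rows.

Call:
drive_tool(moves=[[[0,0.001,0.011,0,0,-0.002,0],[0,0.003,0.011,0,0,-0.002,0],[0,0.005,0.01,0,0,-0.002,0],[0,0.0065,0.0095,0,0,0,0]]])

```text
clock: 42.7
position: [535.2, -234.0, 112.5]
ee_rot: [1.0, 0.008, -0.001, -0.001]
contact_force: [0.5, 4.7, -0.3]
gripper_width: 16.2
```

```bash
python3 -c "
from h import *
arc(583.9,-190.6,9,10,112)"
```

```text
t42.70 th 221.7 rad 65.3 z 112.5 F [ 0.5  4.7 -0.3] T [ 1.42 -0.36 -0.02] w 16.2 q6 1.72
[0, 0.0083, 0.0077, 0, 0, 0, 0], [0, 0.0094, 0.0064, 0, 0, 0, 0], [0, 0.0103, 0.0046, 0, 0, 0, 0], [0, 0.0110, 0.0028, 0, 0, 0, 0], [0, 0.0113, 0.0008, 0, 0, 0, 0], [0, 0.0113, -0.0012, 0, 0, 0, 0], [0, 0.0109, -0.0031, 0, 0, 0, 0], [0, 0.0102, -0.0049, 0, 0, 0, 0], [0, 0.0092, -0.0066, 0, 0, 0, 0], 
t42.70 pos [ 535.2 -234.   112.5] yd -89.14 w 16.2 F [ 0.5  4.7 -0.3] q6 1.72 | shift m [0.     0.     0.0005] (|0.001|) rot [-0.0018  0.0014  0.0011]
```

Call:
drive_tool(moves=[[[0,0.0083,0.0077,0,0,0,0],[0,0.0094,0.0064,0,0,0,0],[0,0.0103,0.0046,0,0,0,0],[0,0.011,0.0028,0,0,0,0],[0,0.0113,0.0008,0,0,0,0],[0,0.0113,-0.0012,0,0,0,0],[0,0.0109,-0.0031,0,0,0,0],[0,0.0102,-0.0049,0,0,0,0],[0,0.0092,-0.0066,0,0,0,0]]])

```text
clock: 43.6
position: [625.0, -245.1, 111.2]
ee_rot: [1.0, 0.004, -0.013, -0.004]
contact_force: [-3.7, 0.4, 3.1]
gripper_width: 16.1
```

```bash
python3 -c "
from h import *
arc(583.9,-190.6,14,10,112)"
```

```text
t43.60 th 307.0 rad 68.2 z 111.2 F [-3.7  0.4  3.1] T [-0.2   1.32  0.  ] w 16.1 q6 1.72
[0, 0.0065, -0.0101, 0, 0, 0, 0], [0, 0.0070, -0.0089, 0, 0, 0, 0], [0, 0.0054, -0.0100, 0, 0, 0, 0], [0, 0.0036, -0.0108, 0, 0, 0, 0], [0, 0.0017, -0.0112, 0, 0, 0, 0], [0, -0.0003, -0.0113, 0, 0, 0, 0], [0, -0.0023, -0.0111, 0, 0, 0, 0], [0, -0.0042, -0.0105, 0, 0, 0, 0], [0, -0.0059, -0.0096, 0, 0, 0, 0], [0, -0.0075, -0.0085, 0, 0, 0, 0], [0, -0.0089, -0.0070, 0, 0, 0, 0], [0, -0.0100, -0.0054, 0, 0, 0, 0], [0, -0.0107, -0.0036, 0, 0, 0, 0], [0, -0.0112, -0.0017, 0, 0, 0, 0], 
t43.60 pos [ 625.  -245.1  111.2] yd -89.58 w 16.1 F [-3.7  0.4  3.1] q6 1.72 | shift m [-0.     -0.     -0.0008] (|0.001|) rot [-0.008   0.0258 -0.0065]
```

Call:
drive_tool(moves=[[[0,0.0068,-0.0095,0,-0.001,0.005,-0.001],[0,0.0065,-0.0092,0,-0.001,0.005,-0.001],[0,0.0054,-0.01,0,-0.001,0.005,-0.001],[0,0.0036,-0.0108,0,-0.001,0.004,-0.001],[0,0.0017,-0.0112,0,-0.001,0.004,-0.001],[0,-0.0003,-0.0113,0,-0.001,0.002,0],[0,-0.0023,-0.0111,0,0,0,0],[0,-0.0042,-0.0105,0,0,0,0],[0,-0.0059,-0.0096,0,0,0,0]]])

```text
clock: 44.5
position: [635.9, -148.4, 111.1]
ee_rot: [1.0, 0.007, -0.001, 0.003]
contact_force: [-4.3, -6.8, 2.2]
gripper_width: 16.1
```

```bash
python3 -c "
from h import *
arc(583.9,-190.6,14,10,112)"
```

```text
t44.50 th 39.1 rad 67.0 z 111.1 F [-4.3 -6.8  2.2] T [-2.45  1.17 -0.03] w 16.1 q6 1.56
[0, -0.0093, -0.0070, 0, 0, 0, 0], [0, -0.0091, -0.0068, 0, 0, 0, 0], [0, -0.0101, -0.0051, 0, 0, 0, 0], [0, -0.0108, -0.0033, 0, 0, 0, 0], [0, -0.0113, -0.0013, 0, 0, 0, 0], [0, -0.0113, 0.0006, 0, 0, 0, 0], [0, -0.0110, 0.0026, 0, 0, 0, 0], [0, -0.0104, 0.0045, 0, 0, 0, 0], [0, -0.0095, 0.0062, 0, 0, 0, 0], [0, -0.0083, 0.0078, 0, 0, 0, 0], [0, -0.0068, 0.0091, 0, 0, 0, 0], [0, -0.0051, 0.0101, 0, 0, 0, 0], [0, -0.0033, 0.0108, 0, 0, 0, 0], [0, -0.0013, 0.0113, 0, 0, 0, 0], 
t44.50 pos [ 635.9 -148.4  111.1] yd -89.16 w 16.1 F [-4.3 -6.8  2.2] q6 1.56 | shift m [-0.      0.     -0.0009] (|0.001|) rot [0.006  0.0021 0.0007]
```

Call:
drive_tool(moves=[[[0,-0.0088,-0.0073,0,0.001,0.001,0],[0,-0.0093,-0.0068,0,0.001,0,0],[0,-0.0101,-0.0051,0,0.001,0,0],[0,-0.0108,-0.0033,0,0.001,0,0],[0,-0.0113,-0.0013,0,0,0,0],[0,-0.0113,0.0006,0,0,0,0],[0,-0.011,0.0026,0,0,0,0],[0,-0.0104,0.0045,0,0,0,0],[0,-0.0095,0.0062,0,0,0,0],[0,-0.0083,0.0078,0,0,0,0],[0,-0.0068,0.0091,0,0,0,0]]])

```text
clock: 45.6
position: [533.2, -151.0, 111.8]
ee_rot: [1.0, 0.011, 0.016, 0.001]
contact_force: [-0.4, 4.1, 2.5]
gripper_width: 16.3
```

```bash
python3 -c "
from h import *
arc(584.6,-190.8,18,10,112)"
```

```text
t45.60 th 142.3 rad 65.0 z 111.8 F [-0.4  4.1  2.5] T [1.24 0.14 0.05] w 16.3 q6 1.57
[0, -0.0063, 0.0094, 0, 0, 0, 0], [0, -0.0046, 0.0104, 0, 0, 0, 0], [0, -0.0027, 0.0110, 0, 0, 0, 0], [0, -0.0008, 0.0113, 0, 0, 0, 0], [0, 0.0012, 0.0113, 0, 0, 0, 0], [0, 0.0031, 0.0109, 0, 0, 0, 0], [0, 0.0050, 0.0102, 0, 0, 0, 0], [0, 0.0067, 0.0092, 0, 0, 0, 0], [0, 0.0082, 0.0079, 0, 0, 0, 0], [0, 0.0094, 0.0063, 0, 0, 0, 0], [0, 0.0103, 0.0046, 0, 0, 0, 0], [0, 0.0110, 0.0027, 0, 0, 0, 0], [0, 0.0113, 0.0008, 0, 0, 0, 0], [0, 0.0113, -0.0012, 0, 0, 0, 0], [0, 0.0109, -0.0031, 0, 0, 0, 0], [0, 0.0102, -0.0050, 0, 0, 0, 0], [0, 0.0092, -0.0067, 0, 0, 0, 0], [0, 0.0079, -0.0082, 0, 0, 0, 0], 
t45.60 pos [ 533.2 -151.   111.8] yd -88.77 w 16.3 F [-0.4  4.1  2.5] q6 1.57 | shift m [ 0.      0.     -0.0002] (|0.000|) rot [ 0.0017 -0.0325  0.0075]
```

Call:
drive_tool(moves=[[[0,-0.0063,0.0094,0,0,-0.007,0.001],[0,-0.0046,0.0104,0,0,-0.007,0.001],[0,-0.0027,0.011,0,0,-0.007,0.001],[0,-0.0008,0.0113,0,0,-0.006,0.001],[0,0.0012,0.0113,0,0,-0.004,0.001],[0,0.0031,0.0109,0,0,0,0],[0,0.005,0.0102,0,0,0.001,0],[0,0.0067,0.0092,0,0,0.002,0],[0,0.0082,0.0079,0,0,0.002,0],[0,0.0094,0.0063,0,0,0.003,0]]])

```text
clock: 46.6
position: [557.5, -253.1, 110.9]
ee_rot: [1.0, 0.006, 0.007, -0.004]
contact_force: [1.4, 9.9, 3.6]
gripper_width: 16.1
```

```bash
python3 -c "
from h import *
arc(584.6,-190.8,14,10,112)
p,d=arm.get_image('side'); crop(p,130,100,310,235,4,'pics/s19.png')"
```

```text
t46.60 th 246.5 rad 67.9 z 110.9 F [1.4 9.9 3.6] T [ 3.63 -0.4   0.06] w 16.1 q6 1.76
[0, 0.0119, 0.0010, 0, 0, 0, 0], [0, 0.0112, 0.0018, 0, 0, 0, 0], [0, 0.0113, -0.0002, 0, 0, 0, 0], [0, 0.0111, -0.0021, 0, 0, 0, 0], [0, 0.0106, -0.0040, 0, 0, 0, 0], [0, 0.0097, -0.0058, 0, 0, 0, 0], [0, 0.0086, -0.0074, 0, 0, 0, 0], [0, 0.0072, -0.0088, 0, 0, 0, 0], [0, 0.0055, -0.0099, 0, 0, 0, 0], [0, 0.0037, -0.0107, 0, 0, 0, 0], [0, 0.0018, -0.0112, 0, 0, 0, 0], [0, -0.0002, -0.0113, 0, 0, 0, 0], [0, -0.0021, -0.0111, 0, 0, 0, 0], [0, -0.0040, -0.0106, 0, 0, 0, 0], 
t46.60 pos [ 557.5 -253.1  110.9] yd -89.32 w 16.1 F [1.4 9.9 3.6] q6 1.76 | shift m [ 0.     -0.     -0.0011] (|0.001|) rot [-0.0074 -0.0148 -0.0022]
```

View pics/s19.png

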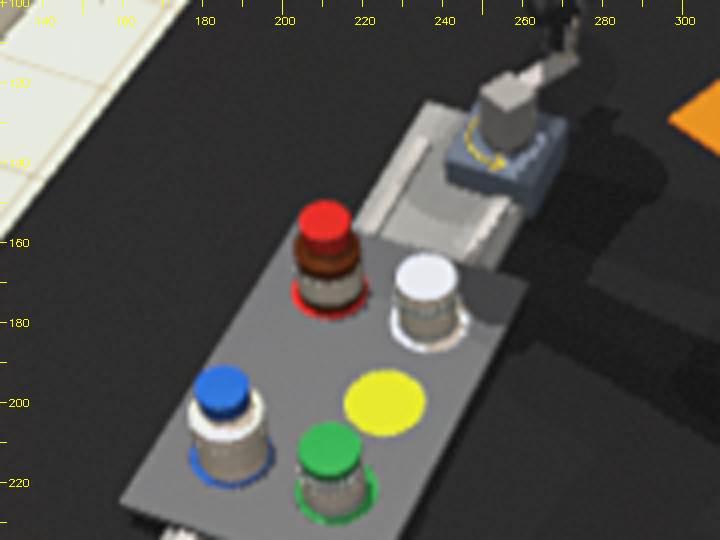

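Call:
drive_tool(moves=[[[0,0.0116,0.0005,0,-0.002,-0.003,0],[0,0.0112,0.0012,0,-0.002,-0.003,0],[0,0.0113,-0.0004,0,-0.002,-0.002,0],[0,0.0111,-0.0022,0,-0.001,0,0],[0,0.0106,-0.0041,0,0,0.001,0],[0,0.0097,-0.0058,0,0,0.001,0],[0,0.0086,-0.0074,0,0,0.001,0],[0,0.0072,-0.0088,0,0,0.001,0],[0,0.0055,-0.0099,0,0,0,0],[0,0.0037,-0.0107,0,0,0,0]]])

```text
clock: 47.65
position: [648.0, -211.5, 111.8]
ee_rot: [1.0, 0.005, -0.004, 0.004]
contact_force: [0.2, -3.3, 2.9]
gripper_width: 16.4
```

```bash
python3 -c "
from h import *
arc(584.6,-190.8,12,10,112)"
```

```text
t47.65 th 341.9 rad 66.7 z 111.8 F [ 0.2 -3.3  2.9] T [-0.78  0.22  0.1 ] w 16.4 q6 1.65
[0, 0.0011, -0.0115, 0, 0, 0, 0], [0, 0.0007, -0.0113, 0, 0, 0, 0], [0, -0.0013, -0.0113, 0, 0, 0, 0], [0, -0.0032, -0.0109, 0, 0, 0, 0], [0, -0.0050, -0.0101, 0, 0, 0, 0], [0, -0.0067, -0.0091, 0, 0, 0, 0], [0, -0.0082, -0.0078, 0, 0, 0, 0], [0, -0.0094, -0.0063, 0, 0, 0, 0], [0, -0.0104, -0.0045, 0, 0, 0, 0], [0, -0.0110, -0.0027, 0, 0, 0, 0], [0, -0.0113, -0.0007, 0, 0, 0, 0], [0, -0.0113, 0.0013, 0, 0, 0, 0], 
t47.65 pos [ 648.  -211.5  111.8] yd -89.47 w 16.4 F [ 0.2 -3.3  2.9] q6 1.65 | shift m [-0.      0.     -0.0002] (|0.000|) rot [ 0.007   0.0084 -0.0048]
```

Call:
drive_tool(moves=[[[0,0.001,-0.0115,0,0.002,0.002,0],[0,0.0003,-0.0113,0,0.002,0.002,0],[0,-0.0015,-0.0113,0,0.002,0.002,0],[0,-0.0033,-0.0109,0,0.001,0.001,0],[0,-0.005,-0.0101,0,0,0,0],[0,-0.0067,-0.0091,0,0,0,0],[0,-0.0082,-0.0078,0,0,-0.001,0],[0,-0.0094,-0.0063,0,0,-0.002,0],[0,-0.0104,-0.0045,0,0,-0.003,0],[0,-0.011,-0.0027,0,0,-0.003,0],[0,-0.0113,-0.0007,0,0,-0.003,0]]])

```text
clock: 48.75
position: [574.4, -125.4, 111.1]
ee_rot: [1.0, 0.007, -0.009, 0.007]
contact_force: [4.7, -13.7, -4.9]
gripper_width: 16.4
```

```bash
python3 -c "
from h import *
arc(584.6,-190.8,14,10,112)"
```

```text
t48.75 th 98.8 rad 66.2 z 111.1 F [  4.7 -13.7  -4.9] T [-4.2  -1.77  0.09] w 16.4 q6 1.51
[0, -0.0109, 0.0037, 0, 0, 0, 0], [0, -0.0104, 0.0044, 0, 0, 0, 0], [0, -0.0095, 0.0062, 0, 0, 0, 0], [0, -0.0083, 0.0077, 0, 0, 0, 0], [0, -0.0068, 0.0090, 0, 0, 0, 0], [0, -0.0051, 0.0101, 0, 0, 0, 0], [0, -0.0033, 0.0108, 0, 0, 0, 0], [0, -0.0014, 0.0112, 0, 0, 0, 0], [0, 0.0006, 0.0113, 0, 0, 0, 0], [0, 0.0026, 0.0110, 0, 0, 0, 0], [0, 0.0044, 0.0104, 0, 0, 0, 0], [0, 0.0062, 0.0095, 0, 0, 0, 0], [0, 0.0077, 0.0083, 0, 0, 0, 0], [0, 0.0091, 0.0068, 0, 0, 0, 0], 
t48.75 pos [ 574.4 -125.4  111.1] yd -89.18 w 16.4 F [  4.7 -13.7  -4.9] q6 1.51 | shift m [-0.      0.     -0.0009] (|0.001|) rot [0.0144 0.0181 0.0002]
```

Call:
drive_tool(moves=[[[0,-0.0107,0.004,0,0.003,0.003,0],[0,-0.0102,0.0048,0,0.003,0.003,0],[0,-0.0095,0.0063,0,0.003,0.002,0],[0,-0.0083,0.0077,0,0.002,0,0],[0,-0.0068,0.009,0,0.001,-0.001,0],[0,-0.0051,0.0101,0,0,-0.002,0],[0,-0.0033,0.0108,0,0,-0.002,0],[0,-0.0014,0.0112,0,0,-0.001,0],[0,0.0006,0.0113,0,0,0,0],[0,0.0026,0.011,0,0,0,0]]])

```text
clock: 49.75
position: [522.5, -213.4, 111.8]
ee_rot: [1.0, 0.007, -0.001, -0.003]
contact_force: [2.7, 2.6, 1.1]
gripper_width: 16.0
```

```bash
python3 -c "
from h import *
arc(584.6,-190.8,12,10,112)"
```

```text
t49.75 th 200.0 rad 66.1 z 111.8 F [2.7 2.6 1.1] T [ 1.14 -1.07 -0.05] w 16.0 q6 1.69
[0, 0.0057, 0.0100, 0, 0, 0, 0], [0, 0.0064, 0.0094, 0, 0, 0, 0], [0, 0.0079, 0.0081, 0, 0, 0, 0], [0, 0.0092, 0.0066, 0, 0, 0, 0], [0, 0.0102, 0.0049, 0, 0, 0, 0], [0, 0.0109, 0.0031, 0, 0, 0, 0], [0, 0.0113, 0.0011, 0, 0, 0, 0], [0, 0.0113, -0.0008, 0, 0, 0, 0], [0, 0.0110, -0.0028, 0, 0, 0, 0], [0, 0.0103, -0.0046, 0, 0, 0, 0], [0, 0.0094, -0.0064, 0, 0, 0, 0], [0, 0.0081, -0.0079, 0, 0, 0, 0], 
t49.75 pos [ 522.5 -213.4  111.8] yd -89.22 w 16.0 F [2.7 2.6 1.1] q6 1.69 | shift m [-0.     -0.     -0.0002] (|0.000|) rot [-0.0056  0.0025 -0.0003]
```

Call:
drive_tool(moves=[[[0,0.0057,0.01,0,-0.002,0.001,0],[0,0.0064,0.0094,0,-0.002,0.001,0],[0,0.0079,0.0081,0,-0.001,0,0],[0,0.0092,0.0066,0,0,0,0],[0,0.0102,0.0049,0,0,0,0],[0,0.0109,0.0031,0,0,0,0],[0,0.0113,0.0011,0,0,0,0],[0,0.0113,-0.0008,0,0,0.001,0],[0,0.011,-0.0028,0,0,0.002,0],[0,0.0103,-0.0046,0,0,0.003,0]]])

```text
clock: 50.75
position: [612.2, -252.5, 111.2]
ee_rot: [1.0, 0.005, -0.014, -0.003]
contact_force: [-3.8, -1.3, 5.9]
gripper_width: 16.0
```

```bash
python3 -c "
from h import *
arc(584.6,-190.8,12,10,112)"
```

```text
t50.75 th 294.1 rad 67.6 z 111.2 F [-3.8 -1.3  5.9] T [-0.11  1.14  0.01] w 16.0 q6 1.73
[0, 0.0089, -0.0078, 0, 0, 0, 0], [0, 0.0089, -0.0071, 0, 0, 0, 0], [0, 0.0075, -0.0085, 0, 0, 0, 0], [0, 0.0059, -0.0097, 0, 0, 0, 0], [0, 0.0041, -0.0105, 0, 0, 0, 0], [0, 0.0023, -0.0111, 0, 0, 0, 0], [0, 0.0003, -0.0113, 0, 0, 0, 0], [0, -0.0017, -0.0112, 0, 0, 0, 0], [0, -0.0036, -0.0107, 0, 0, 0, 0], [0, -0.0054, -0.0100, 0, 0, 0, 0], [0, -0.0071, -0.0089, 0, 0, 0, 0], [0, -0.0085, -0.0075, 0, 0, 0, 0], 
t50.75 pos [ 612.2 -252.5  111.2] yd -89.42 w 16.0 F [-3.8 -1.3  5.9] q6 1.73 | shift m [-0.     -0.     -0.0008] (|0.001|) rot [-0.0068  0.0274 -0.0037]
```

Call:
drive_tool(moves=[[[0,0.0087,-0.0078,0,-0.001,0.005,0],[0,0.0087,-0.0073,0,-0.001,0.005,0],[0,0.0075,-0.0085,0,-0.001,0.005,0],[0,0.0059,-0.0097,0,-0.001,0.004,0],[0,0.0041,-0.0105,0,0,0.003,0],[0,0.0023,-0.0111,0,0,0.002,0],[0,0.0003,-0.0113,0,0,0,0],[0,-0.0017,-0.0112,0,0,0,0],[0,-0.0036,-0.0107,0,0,0,0],[0,-0.0054,-0.01,0,0,0,0]]])

```text
clock: 51.75
position: [640.9, -156.2, 111.4]
ee_rot: [1.0, 0.006, -0.003, 0.005]
contact_force: [1.1, -3.5, 3.2]
gripper_width: 16.1
```

```bash
python3 -c "
from h import *
arc(584.6,-190.8,14,10,112)
p,d=arm.get_image('top'); crop(p,90,100,350,190,3,'pics/t20.png')"
```

```text
t51.75 th 31.6 rad 66.1 z 111.4 F [ 1.1 -3.5  3.2] T [-0.94 -0.21  0.02] w 16.1 q6 1.57
[0, -0.0076, -0.0086, 0, 0, 0, 0], [0, -0.0081, -0.0079, 0, 0, 0, 0], [0, -0.0094, -0.0064, 0, 0, 0, 0], [0, -0.0103, -0.0046, 0, 0, 0, 0], [0, -0.0110, -0.0028, 0, 0, 0, 0], [0, -0.0113, -0.0008, 0, 0, 0, 0], [0, -0.0113, 0.0012, 0, 0, 0, 0], [0, -0.0109, 0.0031, 0, 0, 0, 0], [0, -0.0102, 0.0049, 0, 0, 0, 0], [0, -0.0092, 0.0066, 0, 0, 0, 0], [0, -0.0079, 0.0081, 0, 0, 0, 0], [0, -0.0064, 0.0094, 0, 0, 0, 0], [0, -0.0046, 0.0103, 0, 0, 0, 0], [0, -0.0028, 0.0110, 0, 0, 0, 0], 
t51.75 pos [ 640.9 -156.2  111.4] yd -89.31 w 16.1 F [ 1.1 -3.5  3.2] q6 1.57 | shift m [-0.      0.     -0.0006] (|0.001|) rot [ 0.0092  0.0063 -0.0019]
```

View pics/t20.png

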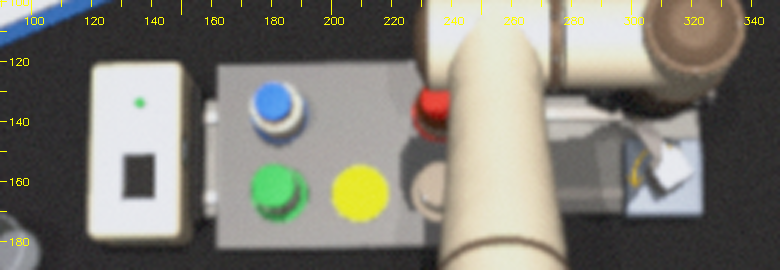

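Call:
drive_tool(moves=[[[0,-0.0074,-0.0088,0,0.002,0.001,0],[0,-0.0081,-0.0079,0,0.002,0.001,0],[0,-0.0094,-0.0064,0,0.002,0,0],[0,-0.0103,-0.0046,0,0.001,-0.001,0],[0,-0.011,-0.0028,0,0,-0.002,0],[0,-0.0113,-0.0008,0,0,-0.003,0],[0,-0.0113,0.0012,0,0,-0.003,0],[0,-0.0109,0.0031,0,0,-0.003,0],[0,-0.0102,0.0049,0,0,-0.003,0],[0,-0.0092,0.0066,0,0,-0.002,0]]])

```text
clock: 52.8
position: [538.0, -144.6, 111.6]
ee_rot: [1.0, 0.007, -0.002, 0.005]
contact_force: [6.3, -3.5, -1.9]
gripper_width: 16.4
```

```bash
python3 -c "
from h import *
arc(584.6,-190.8,9,6,112)"
```

```text
t52.80 th 135.3 rad 65.6 z 111.6 F [ 6.3 -3.5 -1.9] T [-1.15 -2.2   0.06] w 16.4 q6 1.54
[0, -0.0042, 0.0054, 0, 0, 0, 0], [0, -0.0040, 0.0055, 0, 0, 0, 0], [0, -0.0035, 0.0059, 0, 0, 0, 0], [0, -0.0028, 0.0062, 0, 0, 0, 0], [0, -0.0022, 0.0065, 0, 0, 0, 0], [0, -0.0015, 0.0066, 0, 0, 0, 0], [0, -0.0008, 0.0068, 0, 0, 0, 0], [0, -0.0001, 0.0068, 0, 0, 0, 0], [0, 0.0007, 0.0068, 0, 0, 0, 0], 
t52.80 pos [ 538.  -144.6  111.6] yd -89.21 w 16.4 F [ 6.3 -3.5 -1.9] q6 1.54 | shift m [-0.      0.     -0.0004] (|0.000|) rot [ 0.0104  0.0046 -0.0002]
```

Call:
drive_tool(moves=[[[0,-0.0042,0.0054,0,0.002,0.001,0],[0,-0.004,0.0055,0,0.002,0.001,0],[0,-0.0035,0.0059,0,0.002,0,0],[0,-0.0028,0.0062,0,0.002,0,0],[0,-0.0022,0.0065,0,0,0,0],[0,-0.0015,0.0066,0,0,0,0]]])

```text
clock: 53.4
position: [519.8, -179.9, 111.6]
ee_rot: [1.0, 0.006, 0.003, -0.002]
contact_force: [2.2, 1.5, 1.7]
gripper_width: 16.2
```

```bash
python3 -c "
from h import *
arc(584.6,-190.8,4,5,112)"
```

```text
t53.40 th 170.4 rad 65.7 z 111.6 F [2.2 1.5 1.7] T [ 0.53 -0.91  0.01] w 16.2 q6 1.63
[0, -0.0000, 0.0057, 0, 0, 0, 0], [0, -0.0003, 0.0057, 0, 0, 0, 0], [0, 0.0002, 0.0057, 0, 0, 0, 0], [0, 0.0007, 0.0056, 0, 0, 0, 0], 
t53.40 pos [ 519.8 -179.9  111.6] yd -89.31 w 16.2 F [2.2 1.5 1.7] q6 1.63 | shift m [ 0.     -0.     -0.0004] (|0.000|) rot [-0.0036 -0.0055 -0.0019]
```

Call:
drive_tool(moves=[[[0,0,0.0055,0,0,0,0],[0,0,0.0055,0,0,0,0],[0,0.0003,0.005,0,0,0,0],[0,0.0008,0.004,0,0,0,0]]])

```text
clock: 53.8
position: [519.4, -201.5, 111.6]
ee_rot: [1.0, 0.005, 0.001, -0.002]
contact_force: [0.3, 1.7, 3.7]
gripper_width: 16.2
```

```bash
python3 -c "
from h import *
arc(584.6,-190.8,4,5,112)"
```

```text
t53.80 th 189.3 rad 66.0 z 111.6 F [0.3 1.7 3.7] T [ 0.73 -0.32  0.  ] w 16.2 q6 1.67
[0, 0.0021, 0.0054, 0, 0, 0, 0], [0, 0.0016, 0.0054, 0, 0, 0, 0], [0, 0.0020, 0.0053, 0, 0, 0, 0], [0, 0.0025, 0.0051, 0, 0, 0, 0], 
t53.80 pos [ 519.4 -201.5  111.6] yd -89.38 w 16.2 F [0.3 1.7 3.7] q6 1.67 | shift m [ 0.     -0.     -0.0004] (|0.000|) rot [-0.0049 -0.0019 -0.0031]
```

Call:
drive_tool(moves=[[[0,0.0015,0.004,0,0,0,0],[0,0.0015,0.004,0,0,0,0]]])

```text
clock: 54.0
position: [521.3, -210.1, 111.6]
ee_rot: [1.0, 0.005, -0.001, -0.003]
contact_force: [-0.3, 4.6, 7.1]
gripper_width: 16.0
```

Call:
drive_tool(moves=[[[0,0.0015,0.004,0,0,0,0],[0,0.002,0.004,0,0,0,0]]])

```text
clock: 54.2
position: [522.9, -215.5, 111.4]
ee_rot: [1.0, 0.004, -0.003, -0.006]
contact_force: [-2.7, 12.7, 11.4]
gripper_width: 16.5
```

```bash
python3 -c "
from h import *
arc(584.6,-190.8,4,5,112)
p,d=arm.get_image('top'); crop(p,90,100,350,190,3,'pics/t21.png')"
```

```text
t54.20 th 201.9 rad 66.5 z 111.4 F [-2.7 12.7 11.4] T [ 4.23  0.5  -0.02] w 16.5 q6 1.70
[0, 0.0037, 0.0047, 0, 0, 0, 0], [0, 0.0027, 0.0050, 0, 0, 0, 0], [0, 0.0032, 0.0047, 0, 0, 0, 0], [0, 0.0036, 0.0044, 0, 0, 0, 0], 
t54.20 pos [ 522.9 -215.5  111.4] yd -89.52 w 16.5 F [-2.7 12.7 11.4] q6 1.70 | shift m [-0.     -0.     -0.0006] (|0.001|) rot [-0.0115  0.0066 -0.0055]
```

View pics/t21.png

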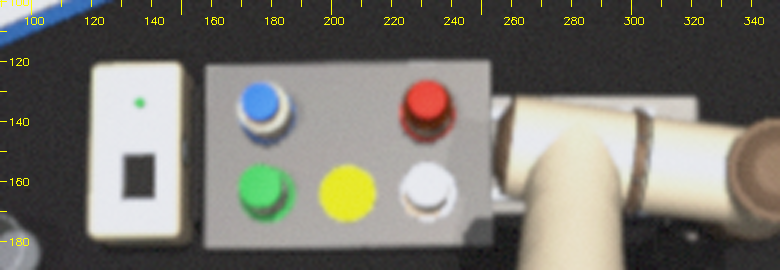

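Call:
drive_tool(moves=[[[0,0.002,0.005,0,0.002,-0.002,0],[0,0.002,0.005,0,0.002,0,0]]])

```text
clock: 54.45
position: [524.2, -219.6, 111.4]
ee_rot: [1.0, 0.003, -0.008, -0.013]
contact_force: [-2.6, 18.4, 12.7]
gripper_width: 16.1
```

```bash
python3 -c "
from h import *
arc(584.6,-190.8,4,5,112)
p,d=arm.get_image('top'); crop(p,140,110,270,190,6,'pics/t22.png')
print(atz('top',205.2,163.9,30))"
```

```text
t54.45 th 205.5 rad 66.9 z 111.4 F [-2.6 18.4 12.7] T [ 5.87  0.46 -0.07] w 16.1 q6 1.72
[0, 0.0043, 0.0042, 0, 0, 0, 0], [0, 0.0031, 0.0048, 0, 0, 0, 0], [0, 0.0035, 0.0045, 0, 0, 0, 0], [0, 0.0038, 0.0042, 0, 0, 0, 0], 
t54.45 pos [ 524.2 -219.6  111.4] yd -89.64 w 16.1 F [-2.6 18.4 12.7] q6 1.72 | shift m [-0.     -0.     -0.0006] (|0.001|) rot [-0.0268  0.0157 -0.0075]
[563.4224337 153.544289   30.       ]
```

View pics/t22.png

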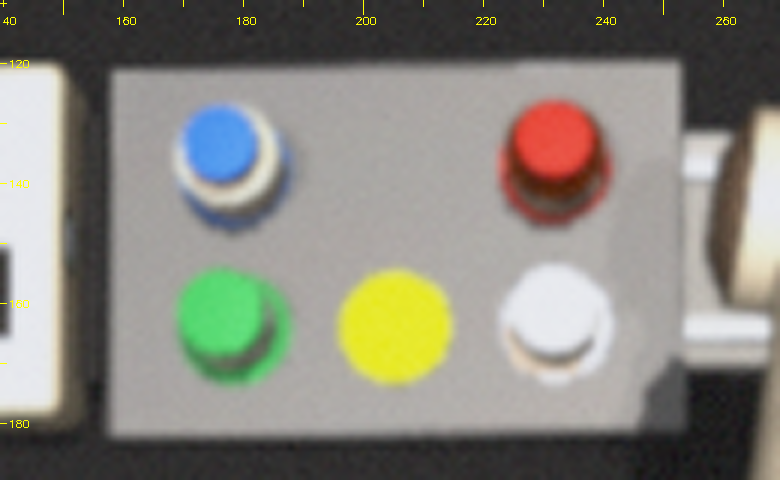

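```bash
python3 - <<'E'
from h import *
for n,(u,v,z) in dict(b=(176.5,133.3,114),r=(232,132.8,114),g=(176.5,161.5,86),w=(232,161,86)).items(): print(n,atz("top",u,v,z))
c=np.array([563.4,153.5]);ex=np.array([1,.014]);ey=np.array([-.014,1])
for n,a,b in(("b",88,88),("r",88,-88),("g",0,88),("w",0,-88)):
    t=c+a*ex+b*ey; print(n,t,proj("top",(*t,114 if n in"br" else 86)),proj("side",(*t,114 if n in"br" else 86)),proj("side",(*t,30)))
E
```

```text
b [648.08630913 239.21457939 114.        ]
r [650.36491196  65.33627781 114.        ]
g [562.87792228 240.94001145  86.        ]
w [565.3677329   64.98781588  86.        ]
b [650.168 242.732] [175.39881854 132.64632289] [174.20934507 210.28282169] [177.75883321 226.78171159]
r [652.632  66.732] [231.55922932 132.08575124] [201.63296966 166.66360792] [203.76101112 183.93102176]
g [562.168 241.5  ] [176.31977101 161.72110955] [203.1240607  225.63115941] [204.60565597 236.30162465]
w [564.632  65.5  ] [231.83633134 161.22930464] [228.42682499 180.99954767] [229.06959875 192.23652502]
```

Call:
drive_tool(moves=[[[0,-0.001,-0.003,0,-0.007,0.004,-0.001],[0,-0.001,-0.002,0,-0.007,0.004,-0.001],[0,0,0,0,-0.006,0.003,-0.001],[0,0,0,0,-0.004,0.002,0]]])

```text
clock: 54.9
position: [522.7, -213.9, 111.7]
ee_rot: [1.0, 0.005, -0.001, -0.002]
contact_force: [0.7, 2.5, 5.3]
gripper_width: 15.9
```

```bash
python3 -c "
from h import *
arc(584.6,-190.8,1,5,112)"
```

```text
t54.90 th 200.4 rad 66.1 z 111.7 F [0.7 2.5 5.3] T [ 1.18 -0.53 -0.04] w 15.9 q6 1.69
[0, 0.0032, 0.0049, 0, 0, 0, 0], 
t54.90 pos [ 522.7 -213.9  111.7] yd -89.44 w 15.9 F [0.7 2.5 5.3] q6 1.69 | shift m [-0.     -0.     -0.0003] (|0.000|) rot [-0.0033  0.0023 -0.0042]
```

Call:
drive_tool(moves=[[[0.8,0,0,0,0,0,0],[0.8,0,0,0,0,0,0],[0.8,0,0,-0.001,0,0,0],[0.8,0,0,-0.015,0,0,0],[0.8,0,0,-0.03,0,0,0],[0.8,0,0,-0.03,0,0,0],[0.8,0,0,-0.02,0,0,0],[0.8,0,0,0,0,0,0]]])

```text
clock: 55.7
position: [515.9, -216.8, 203.9]
ee_rot: [1.0, 0.003, -0.014, -0.002]
contact_force: [-0.3, 0.0, 0.2]
gripper_width: 68.3
```

```bash
python3 - <<'E'
from h import *
plan(yd=270.8)
p,d=arm.get_image("side"); crop(p,235,90,315,160,9,"pics/s23.png"); crop(p,140,150,260,250,6,"pics/s23b.png")
E
```

```text
t55.70 pos [ 515.9 -216.8  203.9] yd -89.65 w 68.3 F [-0.3  0.   0.2] q6 1.69 | shift m [0. 0. 0.] (|0.000|) rot [-0.0043  0.0274 -0.0079]
```

View pics/s23.png

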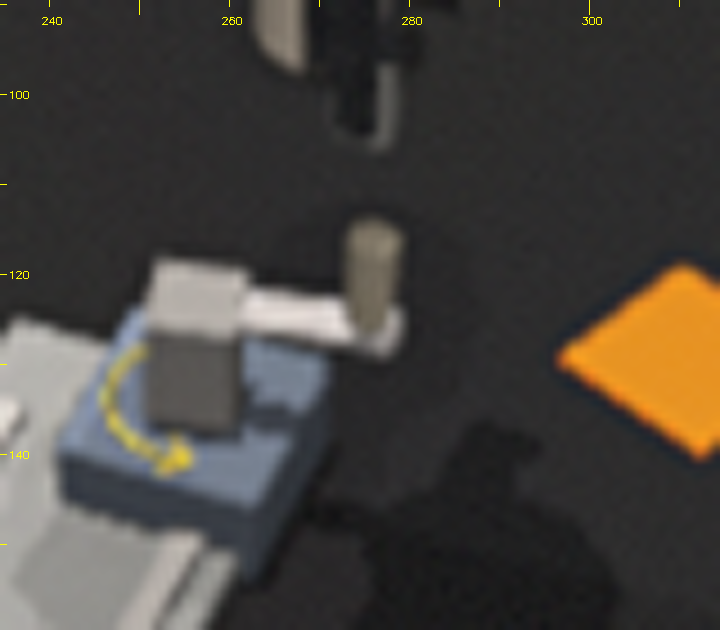

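View pics/s23b.png

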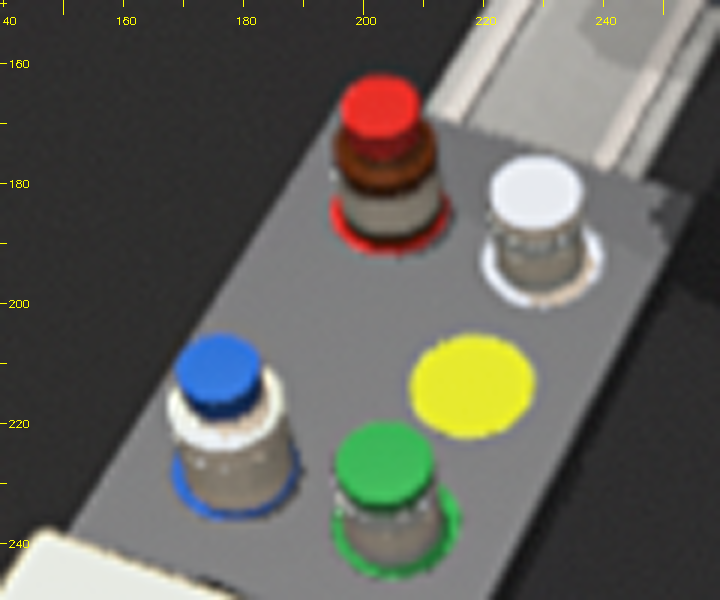

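```bash
python3 - <<'E'
from h import *
h=atz("side",256.5,122.5,98);g=atz("side",275.9,115.8,141);print(h,g,np.degrees(np.arctan2(*(g-h)[[1,0]]))%360,np.linalg.norm((g-h)[:2]))
c=[(155,260),(250,268),(240,335),(145,325)]
w=[atz("side",235+a/9-.5,90+b/9-.5,98) for a,b in c]
for i in range(4):
    d=w[(i+1)%4]-w[i]; print(np.round(w[i],1),np.degrees(np.arctan2(d[1],d[0]))%90,np.linalg.norm(d))
# expected px for yaws
for yw in(185,190,195,200):
    t=np.radians(yw); print(yw,proj("side",(581.7+65*np.cos(t)-1.7,-190.8+65*np.sin(t)+.8,141)))
E
```

```text
[ 579.4618384  -191.88172194   98.        ] [ 516.54193777 -204.11915565  141.        ] 191.00618067606126 64.09889764178466
[ 601.9 -203.8   98. ] 16.33622112652418 35.792748463027806
[ 567.5 -213.8   98. ] 16.31051169341282 35.76214130351889
[ 557.5 -179.5   98. ] 14.734038642322894 35.440596542961686
[ 591.8 -170.5   98. ] 16.912863897091043 34.77298978154543
185 [275.32896827 117.56463866]
190 [275.7437116  116.39998195]
195 [276.00789293 115.21638506]
200 [276.12047389 114.02307259]
```

Call:
drive_tool(moves=[[[0.8,0.012,-0.005,0.002,0,0.01,-0.06],[0.8,0.022,-0.009,0.005,0,0.01,-0.08],[0.8,0.018,-0.009,0.005,0,0.007,-0.06],[0.8,0.006,-0.004,0.005,0,0,0],[0.8,0,0,0,0,0,0]]])

```text
clock: 56.25
position: [565.4, -183.5, 175.5]
ee_rot: [0.995, 0.104, -0.008, -0.006]
contact_force: [-0.8, -0.5, -0.0]
gripper_width: 68.5
```

```bash
python3 - <<'E'
from h import *
plan(581.7,-190.8,110,283)
E
```

```text
t56.25 pos [ 565.4 -183.5  175.5] yd -78.11 w 68.5 F [-0.8 -0.5 -0. ] q6 1.83 | shift m [0.0155 0.0114 0.0652] (|0.068|) rot [-0.0146  0.0151 -0.0192]
```

Call:
drive_tool(moves=[[[0.8,0.008,0.006,0,-0.007,0.008,-0.01],[0.8,0.006,0.005,0,-0.007,0.007,-0.009],[0.8,0.001,0,0.005,0,0,0],[0.8,0,0,0,0,0,0]]])

```text
clock: 56.65
position: [581.5, -193.0, 168.5]
ee_rot: [0.994, 0.112, -0.001, -0.0]
contact_force: [-0.2, 0.0, 0.0]
gripper_width: 68.9
```

```bash
python3 - <<'E'
from h import *
plan(581.7,-190.8,110,283)
p,d=arm.get_image("side"); crop(p,235,90,315,160,9,"pics/s24.png")
E
```

```text
t56.65 pos [ 581.5 -193.   168.5] yd -77.12 w 68.9 F [-0.2  0.   0. ] q6 1.85 | shift m [ 0.0008 -0.0021  0.0585] (|0.059|) rot [-0.0003  0.0025 -0.0022]
```

View pics/s24.png

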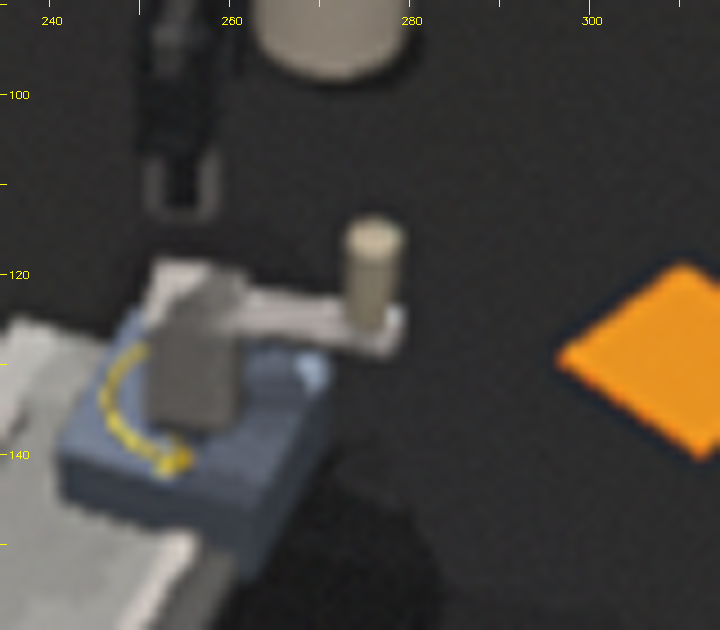

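Aligned above the hub. Descend.

Call:
drive_tool(moves=[[[0.8,0.001,-0.002,0.015,0,0.002,-0.002],[0.8,0,0,0.025,0,0,0],[0.8,0,0,0.02,0,0,0],[0.8,0,0,0.005,0,0,0],[0.8,0,0,0,0,0,0]]])

```text
clock: 57.2
position: [583.4, -192.1, 105.4]
ee_rot: [0.994, 0.113, 0.003, 0.001]
contact_force: [0.8, 0.3, 0.1]
gripper_width: 68.5
```

```bash
python3 - <<'E'
from h import *
plan(581.7,-190.8,61,283)
E
```

```text
t57.20 pos [ 583.4 -192.1  105.4] yd -77.07 w 68.5 F [0.8 0.3 0.1] q6 1.85 | shift m [-0.0016 -0.0018  0.0444] (|0.044|) rot [ 0.0028 -0.006  -0.0012]
```

Call:
drive_tool(moves=[[[0.8,-0.001,-0.002,0.012,0.003,-0.006,-0.001],[0.8,-0.001,0,0.015,0,0,0],[0.8,0,0,0.01,0,0,0],[0.8,0,0,0.003,0,0,0],[0.8,0,0,0,0,0,0]]])

```text
clock: 57.7
position: [583.4, -190.8, 66.8]
ee_rot: [0.994, 0.113, 0.003, 0.001]
contact_force: [-0.1, -0.2, -0.1]
gripper_width: 68.3
```

```bash
python3 - <<'E'
from h import *
plan(581.7,-190.8,62,283)
E
```

```text
t57.70 pos [ 583.4 -190.8   66.8] yd -76.98 w 68.3 F [-0.1 -0.2 -0.1] q6 1.85 | shift m [-0.0017 -0.0004  0.0048] (|0.005|) rot [ 0.0021 -0.0058  0.0003]
```

Call:
drive_tool(moves=[[[0.8,-0.0015,0,0.003,0.002,-0.005,0],[0.8,0,0,0.001,0,0,0],[0,0,0,0,0,0,0],[0,0,0,0,0,0,0],[0,0,0,0,0,0,0],[0,0,0,0,0,0,0],[0,0,0,0,0,0,0],[0,0,0,0,0,0,0]]])

```text
clock: 58.5
position: [583.2, -191.6, 64.4]
ee_rot: [0.994, 0.113, 0.002, 0.001]
contact_force: [0.1, -0.7, -0.6]
gripper_width: 33.4
```

```bash
python3 - <<'E'
from h import *
plan(581.7,-190.8,62,283)
print(arm.read_state()["wrist_torque"])
E
```

```text
t58.50 pos [ 583.2 -191.6   64.4] yd -76.98 w 33.4 F [ 0.1 -0.7 -0.6] q6 1.85 | shift m [-0.0013 -0.0011  0.0024] (|0.003|) rot [ 0.0015 -0.0041  0.0004]
[-0.11285038 -0.04607645  0.04150734]
```

Call:
drive_tool(moves=[[[0,0,0,-0.004,0,0,0],[0,0,0,-0.006,0,0,0],[0,0,0,-0.006,0,0,0]]])

```text
clock: 58.8
position: [583.0, -191.5, 79.3]
ee_rot: [0.994, 0.113, 0.002, 0.0]
contact_force: [1.2, -0.9, -4.1]
gripper_width: 33.1
```

```bash
python3 - <<'E'
from h import *
plan(581.7,-190.8,62,283)
print(arm.read_state()["wrist_torque"])
E
```

```text
t58.80 pos [ 583.  -191.5   79.3] yd -77.01 w 33.1 F [ 1.2 -0.9 -4.1] q6 1.85 | shift m [-0.0012 -0.001   0.0173] (|0.017|) rot [ 0.0007 -0.003  -0.0001]
[-0.26095603 -0.37490074 -0.01439306]
```

Call:
drive_tool(moves=[[[0,0,0,-0.015,0,0,0],[0,0,0,-0.025,0,0,0],[0,0,0,-0.02,0,0,0],[0,0,0,-0.005,0,0,0.05],[0,0,0,0,0,0,0.1],[0,0,0,0,0,0,0.13],[0,0,0,0,0,0,0.13],[0,0,0,0,0,0,0.13],[0,0,0,0,0,0,0.13],[0,0,0,0,0,0,0.12],[0,0,0,0,0,0,0.06],[0,0,0,0,0,0,0],[0,0,0,0,0,0,0]]])

```text
clock: 60.1
position: [574.1, -187.9, 151.6]
ee_rot: [0.946, -0.323, -0.007, -0.001]
contact_force: [-0.6, 0.1, -2.6]
gripper_width: 33.2
```

```bash
python3 - <<'E'
from h import *
plan(423.8,-331,120,232.5)
p,d=arm.get_image("side"); cv2.imwrite("pics/s25.png",cv2.resize(p[:,:,::-1],(768,576)))
E
```

```text
t60.10 pos [ 574.1 -187.9  151.6] yd -127.71 w 33.2 F [-0.6  0.1 -2.6] q6 0.97 | shift m [-0.031   0.2051  0.0324] (|0.210|) rot [ 0.0017  0.0134 -0.0037]
```

View pics/s25.png

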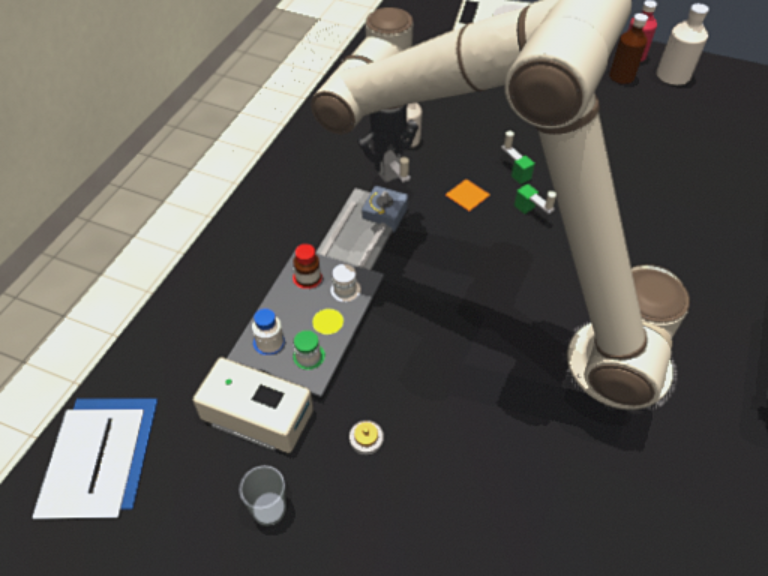

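Call:
drive_tool(moves=[[[0,-0.002,0.012,0,0,0.006,-0.003],[0,-0.004,0.025,0,0,0.006,0],[0,-0.005,0.035,0,0,0,0],[0,-0.005,0.035,0,0,0,0],[0,-0.005,0.035,0,0,0,0],[0,-0.005,0.03,0,0,0,0],[0,-0.003,0.018,0,0,0,0],[0,-0.001,0.006,0,0,0,0],[0,0,0,0,0,0,0]]])

```text
clock: 61.05
position: [420.2, -331.2, 152.5]
ee_rot: [0.948, -0.318, -0.002, 0.001]
contact_force: [-0.7, 0.2, -3.0]
gripper_width: 33.2
```

```bash
python3 - <<'E'
from h import *
plan(423.8,-329.5,70,232.5)
E
```

```text
t61.05 pos [ 420.2 -331.2  152.5] yd -127.13 w 33.2 F [-0.7  0.2 -3. ] q6 1.28 | shift m [ 0.002  -0.0037  0.0825] (|0.083|) rot [0.0028 0.0025 0.0064]
```

Call:
drive_tool(moves=[[[0,0.001,-0.002,0.015,0.002,0.002,0.006],[0,0,-0.001,0.025,0,0,0],[0,0,0,0.025,0,0,0],[0,0,0,0.012,0,0,0],[0,0,0,0.003,0,0,0],[0,0,0,0,0,0,0]]])

```text
clock: 61.65
position: [427.4, -328.2, 72.0]
ee_rot: [0.948, -0.318, 0.003, 0.001]
contact_force: [0.6, 0.3, -2.9]
gripper_width: 33.2
```

```bash
python3 - <<'E'
from h import *
plan(423.8,-329.5,25,232.5)
p,d=arm.get_image("side"); crop(p,270,80,370,170,7,"pics/s26.png")
E
```

```text
t61.65 pos [ 427.4 -328.2   72. ] yd -127.11 w 33.2 F [ 0.6  0.3 -2.9] q6 1.27 | shift m [-0.0024  0.0033  0.047 ] (|0.047|) rot [-0.0005 -0.0063  0.0068]
```

View pics/s26.png

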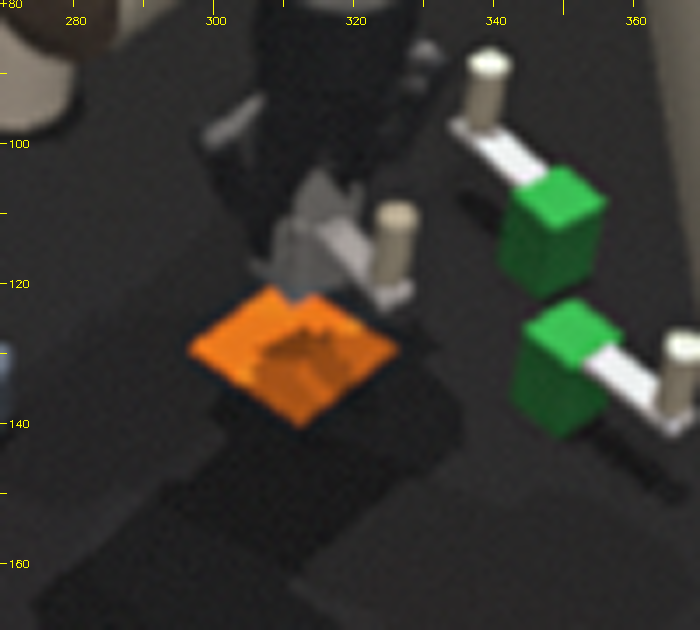

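Call:
drive_tool(moves=[[[0,-0.002,0.002,0.012,0,-0.006,0.006],[0,0,0.001,0.015,0,0,0],[0,0,0,0.01,0,0,0],[0,0,0,0.002,0,0,0],[0,0,0,0,0,0,0]]])

```text
clock: 62.2
position: [426.8, -330.3, 33.8]
ee_rot: [0.947, -0.321, 0.004, 0.0]
contact_force: [0.3, -0.4, -2.0]
gripper_width: 33.2
```

```bash
python3 - <<'E'
from h import *
plan(423.8,-329.5,20.5,232.5)
E
```

```text
t62.20 pos [ 426.8 -330.3   33.8] yd -127.43 w 33.2 F [ 0.3 -0.4 -2. ] q6 1.28 | shift m [-0.0029  0.0012  0.0133] (|0.014|) rot [-0.0023 -0.007   0.0013]
```

Call:
drive_tool(moves=[[[0,-0.002,0.001,0.005,-0.002,-0.006,0.001],[0,-0.001,0,0.004,0,0,0],[0,0,0,0.002,0,0,0],[0,0,0,0,0,0,0]]])

```text
clock: 62.6
position: [424.4, -329.6, 23.1]
ee_rot: [0.947, -0.321, 0.002, 0.0]
contact_force: [-0.9, -0.7, -2.1]
gripper_width: 33.0
```

```bash
python3 - <<'E'
from h import *
plan(423.8,-329.5,20.5,232.5)
E
```

```text
t62.60 pos [ 424.4 -329.6   23.1] yd -127.48 w 33.0 F [-0.9 -0.7 -2.1] q6 1.27 | shift m [-0.0006  0.0003  0.0026] (|0.003|) rot [-0.0007 -0.003   0.0004]
```

Call:
drive_tool(moves=[[[0,0,0,0.0015,0,-0.003,0],[0,0,0,0.001,0,0,0],[0,0,0,0.001,0,0,0]]])

```text
clock: 62.9
position: [424.8, -329.8, 20.3]
ee_rot: [0.947, -0.321, 0.0, -0.0]
contact_force: [-2.1, 2.7, 8.1]
gripper_width: 33.2
```

```bash
python3 - <<'E'
from h import *
plan(423.8,-329.5,20.5,232.5)
E
```

```text
t62.90 pos [ 424.8 -329.8   20.3] yd -127.45 w 33.2 F [-2.1  2.7  8.1] q6 1.28 | shift m [-0.001   0.0004 -0.0002] (|0.001|) rot [-0.0007 -0.0006  0.0009]
```

Seated. Release, rise, and back away toward the base side.

Call:
drive_tool(moves=[[[0.8,0,0,0,0,0,0],[0.8,0,0,0,0,0,0],[0.8,0,0,-0.001,0,0,0],[0.8,0,0,-0.012,0,0,0],[0.8,0,0,-0.035,0,0,0],[0.8,0,0,-0.04,0,0,0],[0.8,0,0,-0.04,0,0,0],[0.8,0,0,-0.03,0,0,0],[0.8,0,0.02,-0.01,0,0,0],[0.8,0,0.04,0,0,0,0],[0.8,0,0.045,0,0,0,0],[0.8,0,0.045,0,0,0,0],[0.8,0,0.045,0,0,0,0],[0.8,0,0.03,0,0,0,0],[0.8,0,0.01,0,0,0,0],[0.8,0,0,0,0,0,0]]])

```text
clock: 64.5
position: [280.0, -525.3, 212.4]
ee_rot: [0.948, -0.318, 0.011, 0.005]
contact_force: [0.2, -0.3, 0.6]
gripper_width: 68.2
```

```bash
python3 - <<'E'
from h import *
plan()
p,d=arm.get_image("side"); cv2.imwrite("pics/s27.png",cv2.resize(p[:,:,::-1],(768,576))); crop(p,140,150,260,250,6,"pics/s27b.png")
p,d=arm.get_image("top"); crop(p,70,90,440,300,2,"pics/t27.png"); crop(p,140,110,270,190,6,"pics/t27b.png"); np.savez("t27.npz",p=p,d=d)
E
```

```text
t64.50 pos [ 280.  -525.3  212.4] yd -127.07 w 68.2 F [ 0.2 -0.3  0.6] q6 1.74 | shift m [0. 0. 0.] (|0.000|) rot [ 0.0015 -0.0239  0.    ]
```

View pics/s27.png

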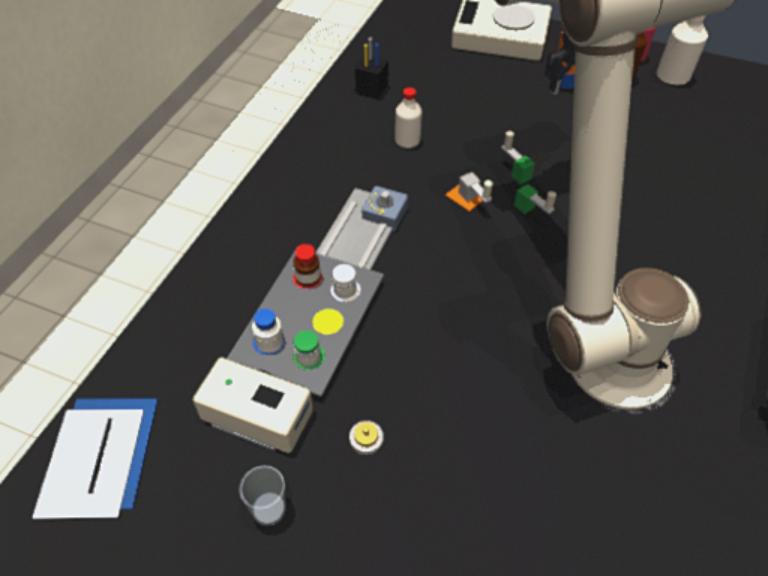

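View pics/t27.png

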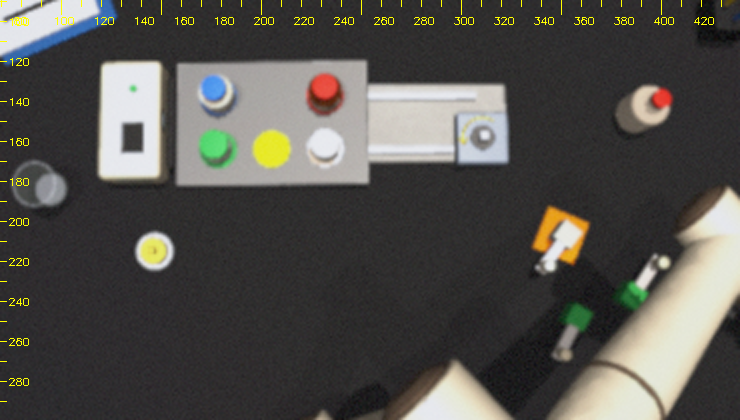

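View pics/t27b.png

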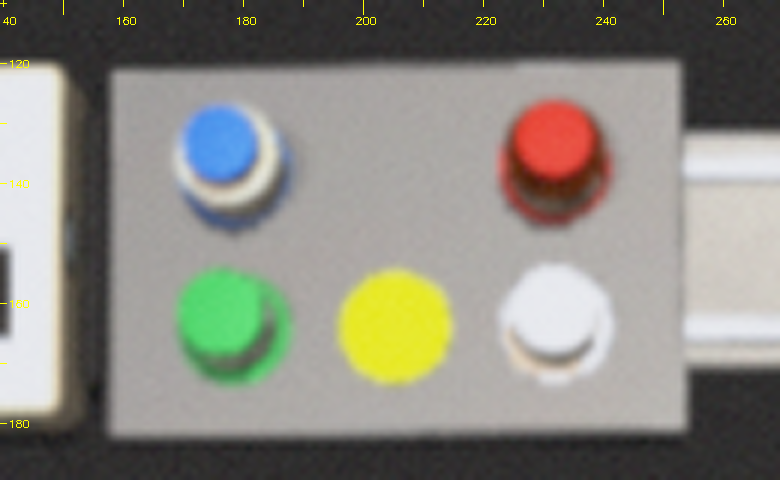

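View pics/s27b.png

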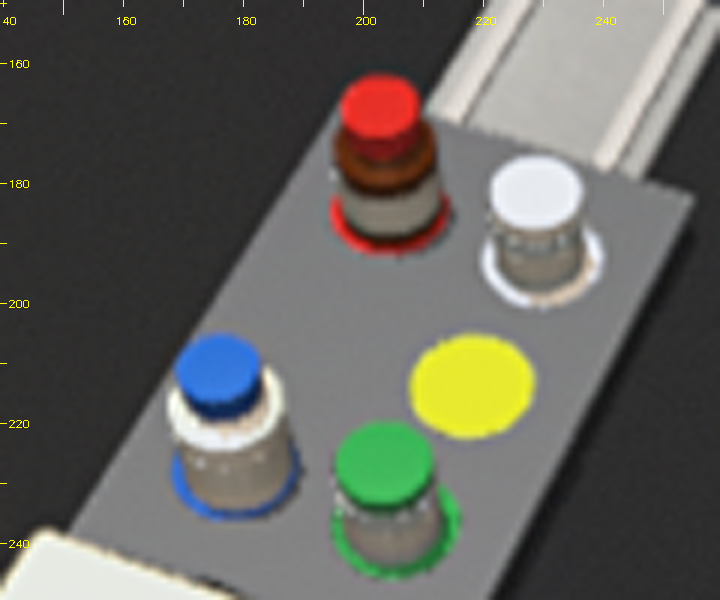

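```bash
python3 - <<'E'
from h import *
def c(p):
    s=p.astype(int); m=(s[...,0]>150)&(s[...,1]>150)&(s[...,2]<110); m[:150]=0;m[180:]=0;m[:,:190]=0;m[:,250:]=0
    v,u=np.nonzero(m); return u.mean(),v.mean(),m.sum()
for f in("top0.npz","t27.npz"):
    u,v,n=c(np.load(f)["p"]); print(u,v,n,atz("top",u,v,30))
E
```

```text
232.84528301886792 163.72830188679245 265 [564.50885063  62.81053788  30.        ]
205.4828897338403 164.16730038022814 263 [562.54201357 152.60284201  30.        ]
```

```bash
python3 -c "
from bench import arm
print(arm.read_state()['clock']); print(arm.job_done())"
```

```text
64.6
the job is handed in; nothing more can be done
None
```

The task is done and handed in at about 65 s of the 210 s allowed.

- **Bottles and jars:** I swapped the two bottles using the spare spot. The green and white jars went onto their own discs; there was no yellow jar. All four stand upright. I saw no sign that any of them had been knocked aside.
- **Crank and plate:** I fitted the steel crank on the shaft and wound it just over three turns anticlockwise, then lifted it off and stood it back on its orange pad. At the stop the resisting force rose to about 18 N, against roughly 2–14 N while winding.
- **Plate position:** The yellow disc moved 89.8 mm in the top picture, against 90 mm for fully home. That is within measuring error, so the force rise is my evidence that the plate reached the stop.
- **Centring:** The jars are within about 1 mm of their disc centres in the top camera and about 3 mm in the side camera. The red bottle is off by about 2.5 mm. The two cameras disagree on the blue bottle: the top shows about 4 mm off, while its foot looks centred in the side picture. I left it there.
- **Left alone:** The beaker, wash bottle, weight and both green look-alike cranks were not touched.

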